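# Clamp a drill core in its V cradle and hook the hold-down shut

### The arm

A 6-joint arm with a two-finger parallel gripper is mounted at the origin on the work surface. World frame = base frame: x ahead of the robot, y to its left, z up, the work surface at z = 0. Lengths are in m, angles in rad, forces in N, time in s.
With the tool pointing down it reaches from about 0.35 to 0.925 m from the base axis. Payload 6.4 kg.
Tool frame: the origin (TCP) lies midway between the tips of the shut fingers; the grasp point (between the pads) lies 19 mm behind it; x points along the fingers, y is the direction in which the jaws open and shut, and the axes are right-handed (so a half turn about x gives the same grasp; the last joint's range is limited). The gripper opens to 94 mm and grips with 3 to 60 N. Pads are 16 mm wide; open, the fingers measure 119 mm over their backs; the gripper's body (75 mm by 177 mm) begins 78 mm behind the grasp point.
Start: joints at [-1.383, 0.245, 1.558, -0, 1.339, -0.174], TCP at [0.23, -0.608, 0.205] pointing down, gripper open.
Joint ranges: [-3.13, 3.13], [-1.02, 2.26], [0.13, 2.54], [-0.95, 4.09], [0.21, 2.88], [-2.74, 2.74]. Speed limits (rad/s): [2.57, 2.57, 3.14, 3.14, 3.14, 3.14].

### API

Orientations are given as a 3x3 rotation matrix whose columns are the frame's x, y, z axes.
In Python, from bench import get_obs, grab_frame, env, models gives the robot as it stands.
- The arm moves only by the tool apply_moves, never from a script. Its argument "moves" is a list of rows, each an object of numbers: "grip": the finger opening in cm, from 0 to 9.4; "tx", "ty", "tz": the shift along the tool's x, y, z in cm; "wx", "wy", "wz": the turn, a rotation vector about the tool's x, y, z in degrees. In form: [{"grip": .., "tx": .., "ty": .., "tz": .., "wx": .., "wy": .., "wz": ..}, ...]. A call has 1 to 12 rows; each row shifts and turns the commanded pose from where the row before left it, along the tool's axes as they then stand; what a row does not reach is not made up. A row lasts 1/8 s, in which the tool goes at most 62.5 mm and 10.7 degrees, less where a joint would pass 70% of its speed; a pose out of reach is approached as far as the arm can. A call with a gripper value outside its range is refused whole. The fingers move at their own pace and stop on an object; "squeeze" is the grip in N (left out, the last holds). Time passes only in rows, so rows that do not move let the fingers close. It gives the time, the measured TCP pose, the force and the opening at its end, in the units of the state.
- get_obs(): the state, without advancing time (a new reading comes with each control period).
- grab_frame(name): name is "scene" or "top" or "wrist"; returns a dict with "pixels" (400x640x3 uint8, red, green, blue), "fx", "fy", "cx", "cy" (pixels), "D" ([k1, k2, p1, p2, k3] as OpenCV has them; the pictures are not rectified), "position" and "attitude" of the camera in the world. Camera axes: x right, y down, z forward; pixel columns grow to the right and rows downward; lengths in m; the calibration is good to about 2 mm. A picture is of the moment at which its call begins. There is no depth.
- env.finish_job(): hands the job in, once; it reports no verdict.
Trained networks look in a picture, given as the dict that the camera call returned (one of the last four; its "shot" number tells which), for a name from the list of things; names that differ only in an ending like _2 or _b are one class to them, and where a whole thing is asked for, a point or a joint stands for the part that bears it (a point fixed in the world has none). Each returns a list of dicts, best first, with "conf" (0 to 1); they miss things now and then, are a little off and sometimes report something else, mostly with a low value. They report only what shows in the picture. A call takes as long as a camera call. They do not tell look-alikes from the thing itself.
- models.find_in(picture, target): "position" ([column, row] in pixels, amid what is visible of it).
- models.masks_of(picture, target): "pixels" (400x640 bool, what is visible of it) and "position" ([column, row] in pixels, amid what is visible of it).
The state is a dict: "time_s": time; "qpos": joint angles; "qvel": joint speeds; "joint_torque": joint torques, N m; "position": TCP position; "tcp_rot": TCP orientation; "ft_force": force on the tool from outside, world axes, zero at the start; "moment": the same for the moment, N m; "width": opening from 0.0 (shut) to 1.0 (fully open).
Only numpy, scipy, OpenCV 4.12 (cv2) and the standard library are available. Lean on these libraries where they do the work, as an engineer would, in place of code of your own. Each camera call takes 0.05 s, during which the arm holds its last target.

### The job

Get the red sandstone core ready for its hardness test: lift it out of the tray and lower it - do not drop it - into the cradle so that it lies level in both V rests, about centred lengthwise. Then swing the blue hold-down clamp over until its rubber pad rests on the core, and push the yellow hook onto the clamp's cross pin until the red sprung latch has flipped shut behind the pin. Leave the grey core, the wash bottle and the two cork stands where they are.

Things in the scene. Friction and masses are not known exactly. Their poses are not given: they have to be found in the camera images.
- core_red_center (a point): centre of the reddish-brown sandstone drill core, a solid cylinder 48 mm in diameter, 120 mm long, 0.4 to 0.65 kg. x axis = the cylinder's axis (ends alike; may be rolled about x). It starts lying level in one of the tray's two lanes, its centre 32 mm above the bench
- core_grey_center (a point): centre of the grey core of the same size, lying in the tray's other lane, parallel, 105 mm away; leave it there
- tray: plywood core tray fixed to the bench, 170 mm long (x), 200 mm wide (y); origin at the centre of its underside; floor 8 mm thick. Lanes run along its x at y = +52.5 and -52.5 mm; a core lies on the floor between chocks 9 mm high at x = 33 to 53 mm either side of the middle, so its middle 66 mm is free at the sides. End boards 30 mm high at x = +-80 mm
- cradle: steel core cradle, fixed. Origin on the bench under the middle of the V; y runs along the V (along a seated core), z up; the clamp's hinge post (18 x 26 mm, 129 mm high) stands at y = +85 to +111 mm, the hook at the -y end. Base plate 130 mm (x), y from -141 to +121 mm, 12 mm thick
- core_seat (a point): where the core's centre belongs: in the middle of the V, 64 mm above the bench; y axis along the V. Two 90-degree V rests, 20 mm thick (y) and 74 mm wide (x), open upwards, stand 42 mm either side along y, their upper edges 62 mm above the bench; between them a gap of 64 mm is free for the fingers
- clamp (a joint): angle of the blue hold-down clamp about its hinge (along the cradle's x, at its y = +98 mm, z = 116 mm). 0 = level, rubber pad resting on a seated core (-0.12: no core); grows as it opens up and over towards +y, 1.57 = upright; starts at 1.6 to 1.8, its free end then about 320 mm up. Stiff hinge, 0.8 N m: stays where left; pushing it shut takes about 5 to 10 N at clamp_push
- clamp_push (a point): point on the outer (upper when closed) face of the clamp's two bars, midway between them, 165 mm from the hinge, 14 mm out from the clamp's centre line: push here to swing the clamp. The bars are 36 mm wide over both with a slot of 20 mm. z axis out of the face, y axis towards the hinge. A screw with a T-bar (70 mm, along x) sticks out 23 mm past this face, 67 mm nearer the hinge
- hook_pin (a point): centre of the clamp's cross pin, 12 mm in diameter, along the cradle's x, between the clamp's two flat bars (28 mm high, ending 14 mm past the pin), 194 mm from the hinge. With the clamp closed on a seated core it is at y = -96 mm, z = 116 mm in the cradle's frame
- hook (a joint): angle of the yellow hook about its pivot (along the cradle's x, at its y = -110 mm, z = 31 mm). 0 = upright, fully home on the pin; grows as its top leans out to -y; starts at 0.75 to 1.0. Stiff, 0.3 N m: stays where left. Pushing needs about 4 N at the top, up to 12 N while the pin folds the latch. The clamp passes down beside the hook only while it leans out more than 0.6
- hook_back (a point): point on the outer (-y) face of the hook's shank, 95 mm from the pivot, 7 mm outside the pivot line, 11 mm below the shank's top: push here towards +y. z axis along the shank away from the pivot, -y axis out of the face. The plate is 14 mm thick (x); its mouth, 25 mm high, opens to +y between 69 and 95 mm from the pivot, and the nose ends 57 mm inward of the pivot line
- latch (a joint): angle of the red sprung latch, a 19 mm flap across the hook's mouth. 0 = shut (spring rest); grows to about 1.5 as the entering pin folds it inwards (hook at about 0.45 to 0.05); springs back to 0 behind the pin once the hook is within about 0.04 of fully home. Then the hook cannot come off
- wash_bottle_center (a point): middle (84 mm up) of the white wash bottle, 72 mm in diameter, 205 mm high with its bent spout; leave it
- cork_a_center (a point): middle (16 mm up) of a round cork stand 84 mm across holding a vial, 72 mm high in all; leave it
- cork_b_center (a point): middle (16 mm up) of the other cork stand, the same size; leave it
Things that resemble listed ones, but are neither listed nor needed, are in the scene too. There is more than one size of the part that bears core_red_center; the job needs the largest.

How it is judged:
On the way, in this order (a step that is already met when the one before it is completed fails the run):
1. the red core lies in both V rests of the cradle, let go (z of core_red_center in the frame of cradle between 0.06 and 0.067 m and x of core_red_center in the frame of cradle between -0.004 and 0.004 m and y of core_red_center in the frame of cradle between -0.012 and 0.012 m and angle between the x axis of core_red_center and the y axis of cradle, either way round below 0.06 rad and contact force between the fingers and core_red below 0.3 N), for 0.2 s.
2. the clamp is down with its pad on the core (value of joint clamp between -0.04 and 0.03 rad and value of joint hook above 0.4 rad), for 0.1 s.
3. the hook is on the pin and its latch has shut behind it (value of joint hook below 0.27 rad and value of joint latch below 0.12 rad), for 0.2 s.
At the end, for the whole second after the job is handed in: red core at rest in both V rests (axis within 4 mm sideways, 60-67 mm high, within 0.06 rad, centred within 12 mm); clamp down on it (joint within 0.04 of 0); hook on the pin (under 0.27) with the latch shut (under 0.12); other objects within 30 mm of their starts (all of step 3 and z of core_red_center in the frame of cradle between 0.06 and 0.067 m and x of core_red_center in the frame of cradle between -0.004 and 0.004 m and y of core_red_center in the frame of cradle between -0.012 and 0.012 m and angle between the x axis of core_red_center and the y axis of cradle, either way round below 0.06 rad and value of joint clamp between -0.04 and 0.04 rad and linear speed of core_red below 0.02 m/s and distance of each of core_grey_center, wash_bottle_center, cork_a_center, cork_b_center from where it was at the start of the episode below 0.03 m); the robot touches nothing.
It fails at once if the red core is dropped (falls freely, faster than 0.4 m/s with no finger on it) (linear speed of core_red above 0.4 m/s and contact force between the fingers and core_red below 0.1 N).
It fails at once if the grey core, the wash bottle or a cork stand is shifted by more than 30 mm (distance of any of core_grey_center, wash_bottle_center, cork_a_center, cork_b_center from where it was at the start of the episode above 0.03 m).
It also fails if it takes over 72 s, if anything falls off the work surface, if the arm or the gripper's body presses on something with over 40 N, if the wrist force passes 120 N, or if a joint passes its speed limit or range.

## Working session

There is one attempt and no reset: what is moved stays moved. The work goes in short steps, Python scripts to look and compute and a tool call to move; the robot and the scene stay as the last step left them, time stands still between calls to the robot, and variables do not carry over. Pictures are saved under pics/ and viewed, and the job is handed in when it is done.

Besides the shell and the picture viewer there is one more tool, called after ">>>" by a JSON object that holds its "api" and its "payload". apply_moves: Moves the arm, as the interface text tells. Its arguments: {"type":"object","properties":{"moves":{"type":"array","items":{"type":"object","properties":{"grip":{"type":"number"},"tx":{"type":"number"},"ty":{"type":"number"},"tz":{"type":"number"},"wx":{"type":"number"},"wy":{"type":"number"},"wz":{"type":"number"}}}},"squeeze":{"type":"number"}},"required":["moves"]}

```bash
mkdir -p pics; ls
cat > h.py <<'E'
import numpy as np, cv2, pickle
from bench import get_obs, grab_frame, env, models
def K(f): return np.array([[f['fx'],0,f['cx']],[0,f['fy'],f['cy']],[0,0,1.]]),np.array(f['D'],float)
def ray(f,p):
    k,d=K(f); u=cv2.undistortPoints(np.array([[p]],float),k,d)[0,0]
    R=np.array(f['attitude']); 
    v=R@np.array([u[0],u[1],1.]); return np.array(f['position']),v/np.linalg.norm(v)
def atz(f,p,z):
    o,v=ray(f,p); return o+v*(z-o[2])/v[2]
def proj(f,P):
    k,d=K(f); R=np.array(f['attitude']); 
    c=(np.atleast_2d(P)-np.array(f['position']))@R
    return cv2.projectPoints(c,np.zeros(3),np.zeros(3),k,d)[0][:,0]
def save(f,n,crop=None,s=1):
    im=f['pixels'][:,:,::-1]
    if crop: im=im[crop[1]:crop[3],crop[0]:crop[2]]
    im=cv2.resize(im,None,fx=s,fy=s,interpolation=cv2.INTER_CUBIC); cv2.imwrite('pics/'+n,im)
E
python3 - <<'E'
from h import *
for n in ['scene','top','wrist']:
    f=grab_frame(n); save(f,n+'0.png'); pickle.dump(f,open(n+'0.pkl','wb'))
    print(n,f['fx'],f['position'],np.round(f['attitude'],3).tolist(),f['shot'])
    for t in ['core_red_center','core_grey_center','cradle','tray','clamp','clamp_push','hook','hook_back','hook_pin','latch','wash_bottle_center','cork_a_center','core_seat']:
        try: print(' ',t,[(np.round(d['position']).tolist(),round(d['conf'],2)) for d in models.find_in(f,t)][:4])
        except Exception as e: print(t,e)
print(get_obs())
E
```

```text
pics
scene 382.0974526979871 [ 1.19220083 -0.41875192  0.76027585] [[0.493, 0.616, -0.615], [0.87, -0.344, 0.354], [0.006, -0.709, -0.705]] 1
  core_red_center [([227.0, 231.0], 0.92), ([242.0, 286.0], 0.59), ([154.0, 256.0], 0.56)]
  core_grey_center [([219.0, 203.0], 0.78), ([328.0, 180.0], 0.29)]
  cradle [([376.0, 172.0], 0.6)]
  tray [([233.0, 224.0], 0.59)]
  clamp [([403.0, 102.0], 0.81)]
  clamp_push [([408.0, 103.0], 0.86)]
  hook [([329.0, 179.0], 0.8)]
  hook_back [([332.0, 180.0], 0.73), ([220.0, 201.0], 0.71), ([226.0, 222.0], 0.39)]
  hook_pin [([377.0, 175.0], 0.5), ([230.0, 223.0], 0.49)]
  latch [([228.0, 231.0], 0.55)]
  wash_bottle_center [([305.0, 264.0], 0.62)]
  cork_a_center [([355.0, 246.0], 0.67)]
  core_seat [([377.0, 172.0], 0.73)]
top 408.68398594327783 [ 0.44501439 -0.10474822  1.01599032] [[0.008, -0.98, 0.198], [-1.0, -0.008, 0.0], [0.001, -0.198, -0.98]] 2
  core_red_center [([279.0, 221.0], 0.75), ([409.0, 169.0], 0.61), ([400.0, 230.0], 0.6), ([472.0, 249.0], 0.59)]
  core_grey_center [([394.0, 276.0], 0.9)]
  cradle [([219.0, 234.0], 0.75), ([401.0,
[... 804 characters left out ...]
       1.33867666e+00, -1.74082366e-01]), 'qvel': array([-6.49376922e-04, -5.33391559e-05,  7.87230302e-04,  3.66458371e-04,
       -4.27209000e-04,  9.06236796e-05]), 'joint_torque': array([-3.31875726e-04, -4.15827549e+01, -3.14868414e+01,  6.85268571e-02,
        2.89473549e-02, -1.17875680e-05]), 'position': array([ 0.23008519, -0.60794315,  0.20544846]), 'tcp_rot': array([[ 1.42918243e-05,  3.53936484e-01, -9.35269461e-01],
       [-6.40993797e-06, -9.35269461e-01, -3.53936484e-01],
       [-1.00000000e+00,  1.10534173e-05, -1.10979959e-05]]), 'ft_force': array([-0.55305193, -0.02374027, -0.48969621]), 'moment': array([-0.02716118, -0.04507388,  0.00173177]), 'width': 1.000734385925223}
```

View pics/scene0.png

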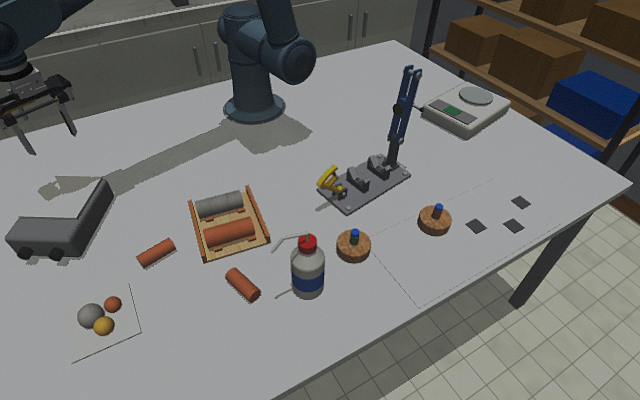

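View pics/top0.png

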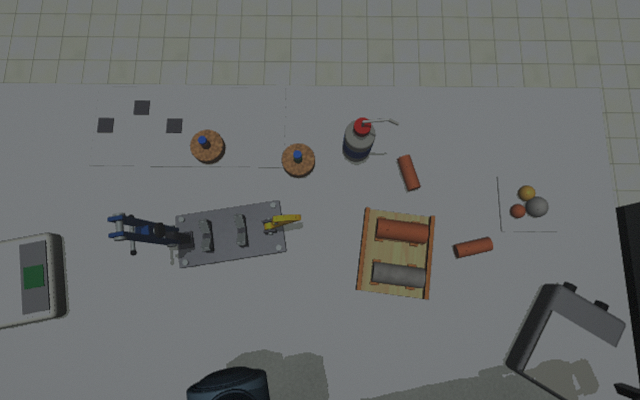

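Run:
```python
import pickle,cv2
from h import save
f=pickle.load(open('top0.pkl','rb'))
save(f,'t_cr.png',(100,190,310,280),3.8); save(f,'t_tr.png',(345,145,505,310),3.6)
f=pickle.load(open('scene0.pkl','rb'))
save(f,'s_cr.png',(310,60,430,220),3.7); save(f,'s_tr.png',(130,180,280,310),4)
```

```text
(no output)
```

View pics/t_cr.png

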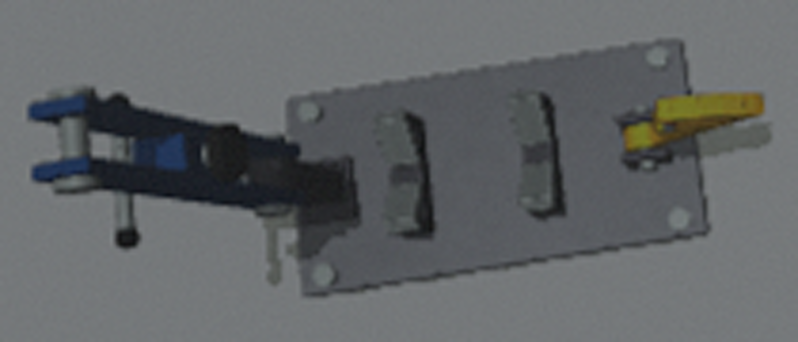

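View pics/t_tr.png

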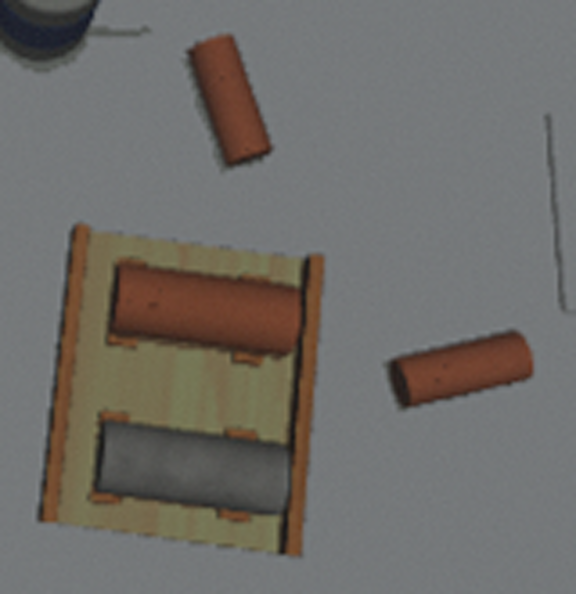

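View pics/s_cr.png

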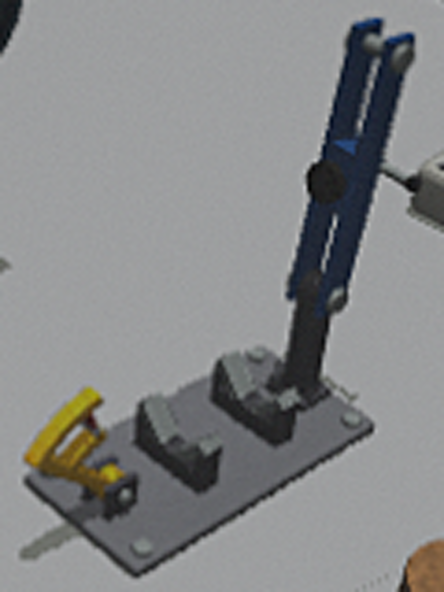

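View pics/s_tr.png

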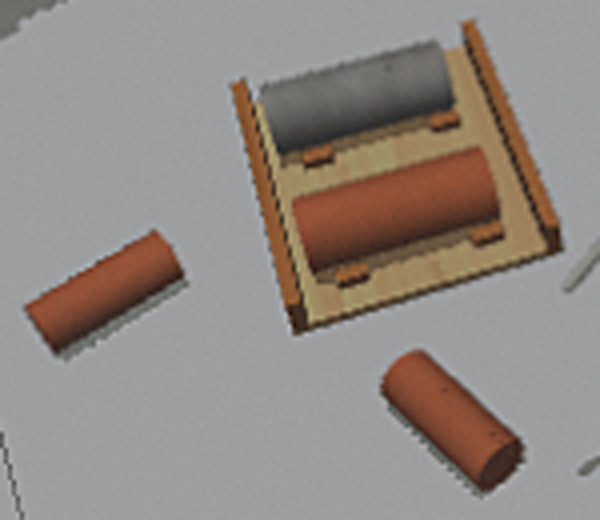

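```bash
cat > fit.py <<'E'
from h import *
from scipy.optimize import least_squares, minimize
ft=pickle.load(open('top0.pkl','rb')); fs=pickle.load(open('scene0.pkl','rb'))
def T(p,L):
    c,s=np.cos(p[2]),np.sin(p[2]); L=np.atleast_2d(np.array(L,float))
    return np.c_[p[0]+c*L[:,0]-s*L[:,1],p[1]+s*L[:,0]+c*L[:,1],L[:,2]]
if __name__=='__main__':
    tc=np.array([[288,98],[682,40],[707,232],[305,295]])/3.8+[100,190]
    Lc=[[.065,.121,.012],[.065,-.141,.012],[-.065,-.141,.012],[-.065,.121,.012]]
    sc=np.array([[375,425],[137,567],[25,480]])/3.7+[310,60]
    Ls=[Lc[0],Lc[1],Lc[2]]
    def r(p,w=(1,1)): return np.r_[w[0]*(proj(ft,T(p,Lc))-tc).ravel(),w[1]*(proj(fs,T(p,Ls))-sc).ravel()]
    for w in [(1,0),(0,1),(1,1)]:
        s=least_squares(r,[.45,.18,.1],args=(w,)); print('cradle',w,s.x.round(4),r(s.x).round(1))
    tt=np.array([[78,226],[324,256],[298,556],[40,521]])/3.6+[345,145]
    # tray outer: end boards x=+-.08 top z .03 ; half length .085?
    out=[]
    for f in (ft,fs):
        pass
E
python3 fit.py
python3 - <<'E'
from fit import *
masks=[]
for n in ['top','scene']:
    f=grab_frame(n); m=models.masks_of(f,'core_red_center')
    for d in m: print(n,np.round(d['position']),round(d['conf'],2),d['pixels'].sum())
    tgt=np.array([402,231] if n=='top' else [229,233])
    d=min(m,key=lambda d:np.linalg.norm(np.array(d['position'])-tgt)); masks.append((f,d['pixels']))
pickle.dump(masks,open('m.pkl','wb'))
a=np.linspace(0,2*np.pi,24)
def sil(f,p):
    L=np.array([[sx*.06,.024*np.cos(t),.032+.024*np.sin(t)] for sx in(-1,1) for t in a])
    return cv2.convexHull(proj(f,T(p,L)).astype(np.float32))
def iou(p,ms):
    s=0
    for f,m in ms:
        S=4;im=np.zeros((1600,2560),np.uint8);cv2.fillConvexPoly(im,np.round(sil(f,p)*S+1.5).astype(np.int32),1)
        x=cv2.resize(im,(640,400),interpolation=cv2.INTER_AREA) if 0 else im.reshape(400,4,640,4).mean((1,3))
        s+=np.abs(x-m).sum()/m.sum()
    return s
p0=list(atz(masks[0][0],[402,231],.04)[:2])
for ms in (masks[:1],masks[1:],masks):
    best=min((minimize(iou,p0+[y],args=(ms,),method='Nelder-Mead',options=dict(initial_simplex=[p0+[y],[p0[0]+.01,p0[1],y],[p0[0],p0[1]+.01,y],p0+[y+.1]])) for y in (1.4,1.5,1.6)),key=lambda r:r.fun)
    print(best.x.round(4),best.fun)
E
```

```text
cradle (1, 0) [0.5476 0.124  0.1598] [-0.6 -0.4  0.5 -0.7  0.9  0.5 -0.7  0.4  0.1 -0.3 -1.1  1.6 -1.3 -1.2]
cradle (0, 1) [0.5475 0.1261 0.1692] [-1.7  0.1 -0.7 -1.2  0.2 -0.  -1.3  0.9  0.5 -0.8  0.1  1.5 -0.5 -1.1]
cradle (1, 1) [0.5478 0.1248 0.1631] [-1.  -0.3  0.1 -1.   0.7  0.2 -0.9  0.5  0.3 -0.4 -0.6  1.6 -1.  -1.1]
top [470. 248.] 0.95 585
top [400. 230.] 0.79 1032
top [409. 168.] 0.57 507
scene [227. 229.] 0.87 888
scene [154. 254.] 0.86 557
[ 0.5585 -0.2999  1.4509] 0.04348352713178295
[ 0.5539 -0.299   1.4548] 0.11655405405405406
[ 0.5576 -0.2995  1.4446] 0.24174883459040436
```

Run:
```python
from fit import *
save(fs,'s_gr.png',(0,20,110,170),4)
print('bottle',atz(ft,[357,150],.0), 'cap',atz(ft,[363,127],.17), atz(fs,[306,285],0.03))
print('cork b/a',atz(ft,[298,160],.03),atz(ft,[207,147],.03))
# clamp end pin
c=(0.5478,.1248,.163)
for th in (1.55,1.6,1.65,1.7,1.75,1.8,1.85):
    L=[[0,.098-.194*np.cos(th),.116+.194*np.sin(th)]]
    print(th,proj(ft,T(c,L)).round(1).tolist(),proj(fs,T(c,L)).round(1).tolist())
for th in (.7,.75,.8,.85,.9,.95,1.0,1.05):
    def H(u,v): # u along shank, v outward
        return [0,-.110-u*np.sin(th)-v*np.cos(th),.031+u*np.cos(th)-v*np.sin(th)]
    L=[H(.106,.007),H(.106,-.057)]
    print(th,proj(ft,T(c,L)).round(1).tolist(),proj(fs,T(c,L)).round(1).tolist())
```

```text
bottle [ 0.76956197 -0.19986578  0.        ] cap [ 0.76781182 -0.19756988  0.17      ] [ 0.78207413 -0.20591003  0.03      ]
cork b/a [ 0.73256058 -0.04904769  0.03      ] [0.76455659 0.18085203 0.03      ]
1.55 [[134.0, 224.3]] [[406.0, 75.8]]
1.6 [[128.4, 225.2]] [[408.6, 74.8]]
1.65 [[123.0, 226.1]] [[411.1, 73.9]]
1.7 [[117.7, 227.0]] [[413.5, 73.1]]
1.75 [[112.6, 227.9]] [[415.9, 72.6]]
1.8 [[107.7, 228.9]] [[418.2, 72.3]]
1.85 [[103.0, 229.9]] [[420.3, 72.2]]
0.7 [[298.2, 216.8], [274.6, 217.5]] [[319.0, 182.2], [334.3, 161.9]]
0.75 [[299.9, 216.8], [277.4, 217.2]] [[317.9, 183.9], [332.5, 163.2]]
0.8 [[301.6, 216.9], [280.1, 216.9]] [[316.8, 185.6], [330.8, 164.7]]
0.85 [[303.1, 216.9], [282.8, 216.6]] [[315.7, 187.4], [329.0, 166.2]]
0.9 [[304.5, 217.0], [285.5, 216.4]] [[314.7, 189.1], [327.3, 167.8]]
0.95 [[305.9, 217.0], [288.1, 216.2]] [[313.8, 190.9], [325.6, 169.4]]
1.0 [[307.1, 217.2], [290.6, 216.0]] [[313.0, 192.6], [323.9, 171.1]]
1.05 [[308.2, 217.3], [293.1, 215.8]] [[312.3, 194.4], [322.3, 172.9]]
```

View pics/s_gr.png

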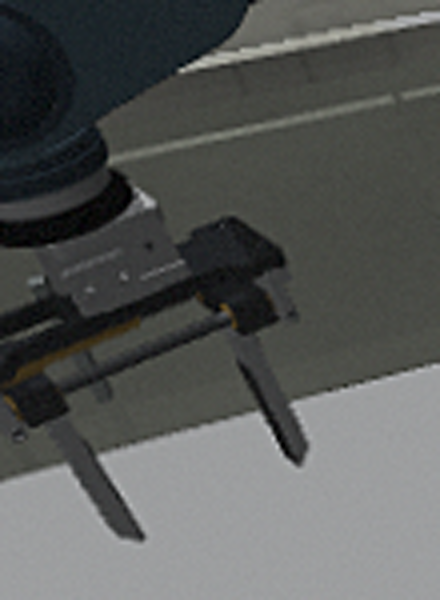

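>>> {"api": "apply_moves", "payload": {"moves": [{"grip": 9.4, "wx": -10.4}, {"wx": -10.4}, {"wx": -10.4}, {"wx": -10.4}, {"wx": -10.4}, {"wx": -10.4}, {"ty": 4.8, "tz": -3.8}, {"ty": 4.8, "tz": -3.8}, {"ty": 4.8, "tz": -3.8}, {"ty": 4.8, "tz": -3.8}, {"ty": 4.8, "tz": -3.8}, {"ty": 4.8, "tz": -3.8}]}}

```text
$.moves[0]: bad value
```

>>> {"api": "apply_moves", "payload": {"moves": [{"grip": 9.4, "tx": 0, "ty": 0, "tz": 0, "wx": -10.4, "wy": 0, "wz": 0}, {"grip": 9.4, "tx": 0, "ty": 0, "tz": 0, "wx": -10.4, "wy": 0, "wz": 0}, {"grip": 9.4, "tx": 0, "ty": 0, "tz": 0, "wx": -10.4, "wy": 0, "wz": 0}, {"grip": 9.4, "tx": 0, "ty": 0, "tz": 0, "wx": -10.4, "wy": 0, "wz": 0}, {"grip": 9.4, "tx": 0, "ty": 0, "tz": 0, "wx": -10.4, "wy": 0, "wz": 0}, {"grip": 9.4, "tx": 0, "ty": 0, "tz": 0, "wx": -10.4, "wy": 0, "wz": 0}, {"grip": 9.4, "tx": 0, "ty": 4.8, "tz": -3.8, "wx": 0, "wy": 0, "wz": 0}, {"grip": 9.4, "tx": 0, "ty": 4.8, "tz": -3.8, "wx": 0, "wy": 0, "wz": 0}, {"grip": 9.4, "tx": 0, "ty": 4.8, "tz": -3.8, "wx": 0, "wy": 0, "wz": 0}, {"grip": 9.4, "tx": 0, "ty": 4.8, "tz": -3.8, "wx": 0, "wy": 0, "wz": 0}, {"grip": 9.4, "tx": 0, "ty": 4.8, "tz": -3.8, "wx": 0, "wy": 0, "wz": 0}, {"grip": 9.4, "tx": 0, "ty": 4.8, "tz": -3.8, "wx": 0, "wy": 0, "wz": 0}]}}

```text
time_s: 3.8
position: [0.5449, -0.4149, 0.2056]
tcp_rot: [[0.0, 0.993, -0.12], [-0.0, -0.12, -0.993], [-1.0, 0.0, 0.0]]
ft_force: [0.8, -0.6, 0.3]
width: 1.001
```

>>> {"api": "apply_moves", "payload": {"moves": [{"grip": 9.4, "tx": 2, "ty": 0, "tz": -5.8, "wx": 0, "wy": 0, "wz": 0}, {"grip": 9.4, "tx": 2, "ty": 0, "tz": -5.8, "wx": 0, "wy": 0, "wz": 0}, {"grip": 9.4, "tx": 0, "ty": 0, "tz": 0, "wx": 0, "wy": 0, "wz": 0}]}}

```text
time_s: 4.18
position: [0.5566, -0.2964, 0.1631]
tcp_rot: [[-0.004, 0.993, -0.115], [0.003, -0.115, -0.993], [-1.0, -0.004, -0.003]]
ft_force: [0.6, 0.1, -0.1]
width: 0.996
```

Run:
```python
from h import *
o=get_obs(); print(o['position'],o['time_s'])
f=grab_frame('wrist'); pickle.dump(f,open('w1.pkl','wb')); m=models.masks_of(f,'core_red_center')
im=f['pixels'][:,:,::-1].copy()
for d in m:
    print(d['conf'],d['position'],d['pixels'].sum())
d=max(m,key=lambda d:d['pixels'].sum()); pickle.dump(d,open('w1m.pkl','wb'))
cs,_=cv2.findContours(d['pixels'].astype(np.uint8),0,1); cv2.drawContours(im,cs,-1,(0,255,0),1); cv2.imwrite('pics/w1.png',im)
```

```text
[ 0.55661283 -0.29636862  0.16305394] 4.175
0.9 [471.4, 200.2] 3382
0.62 [308.1, 353.5] 1334
0.57 [318.4, 192.2] 6492
```

View pics/w1.png

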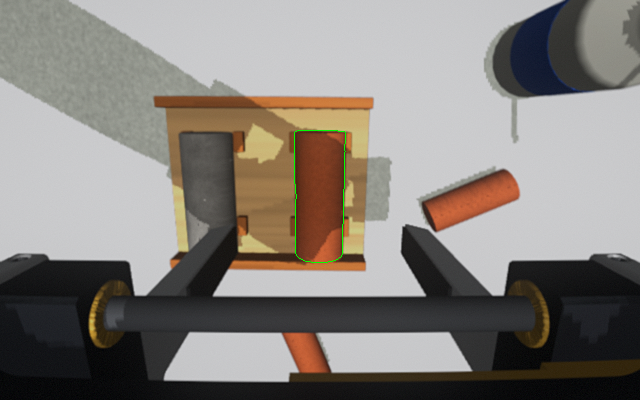

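```bash
cat > core.py <<'E'
from fit import *
a=np.linspace(0,2*np.pi,24)
def sil(f,p,z=.032):
    L=np.array([[sx*.06,.024*np.cos(t),z+.024*np.sin(t)] for sx in(-1,1) for t in a])
    return cv2.convexHull(proj(f,T(p,L)).astype(np.float32))
def cost(p,ms,z=.032):
    s=0
    for f,m in ms:
        im=np.zeros((1600,2560),np.uint8);cv2.fillConvexPoly(im,np.round(sil(f,p,z)*4+1.5).astype(np.int32),1)
        s+=np.abs(im.reshape(400,4,640,4).mean((1,3))-m).sum()/m.sum()
    return s
def fitc(ms,p0,z=.032):
    p0=list(p0); S=[p0]+[[p0[j]+(.01 if i==j<2 else .1 if i==j else 0) for j in range(3)] for i in range(3)]
    r=minimize(cost,p0,args=(ms,z),method='Nelder-Mead',options=dict(initial_simplex=S)); return r.x,r.fun
E
python3 - <<'E'
from core import *
f=pickle.load(open('w1.pkl','rb')); m=pickle.load(open('w1m.pkl','rb'))['pixels']
t=pickle.load(open('m.pkl','rb'))
print(fitc([(f,m)],[.558,-.2995,1.45])); print(fitc([(f,m),t[0]],[.558,-.2995,1.45]))
E
```

```text
(array([ 0.55660467, -0.30032978,  1.44873149]), np.float64(0.02104513247073321))
(array([ 0.55726926, -0.29997893,  1.44784744]), np.float64(0.09502090676897505))
```

>>> {"api": "apply_moves", "payload": {"moves": [{"grip": 9.4, "tx": 3.5, "ty": 0, "tz": -0.1, "wx": 0, "wy": 0, "wz": 0}, {"grip": 9.4, "tx": 4.5, "ty": 0, "tz": 0, "wx": 0, "wy": 0, "wz": 0}, {"grip": 9.4, "tx": 3.7, "ty": 0, "tz": 0, "wx": 0, "wy": 0, "wz": 0}, {"grip": 9.4, "tx": 2.0, "ty": 0, "tz": 0, "wx": 0, "wy": 0, "wz": 0}, {"grip": 9.4, "tx": 1.5, "ty": 0, "tz": 0, "wx": 0, "wy": 0, "wz": 0}, {"grip": 9.4, "tx": 0, "ty": 0, "tz": 0, "wx": 0, "wy": 0, "wz": 0}, {"grip": 9.4, "tx": 0, "ty": 0, "tz": 0, "wx": 0, "wy": 0, "wz": 0}]}}

```text
time_s: 5.15
position: [0.5582, -0.3007, 0.0149]
tcp_rot: [[0.002, 0.993, -0.12], [-0.002, -0.12, -0.993], [-1.0, 0.002, 0.001]]
ft_force: [-0.2, -0.1, -1.2]
width: 1.0
```

>>> {"api": "apply_moves", "payload": {"moves": [{"grip": 3, "tx": 0, "ty": 0, "tz": 0, "wx": 0, "wy": 0, "wz": 0}, {"grip": 3, "tx": 0, "ty": 0, "tz": 0, "wx": 0, "wy": 0, "wz": 0}, {"grip": 3, "tx": 0, "ty": 0, "tz": 0, "wx": 0, "wy": 0, "wz": 0}, {"grip": 3, "tx": 0, "ty": 0, "tz": 0, "wx": 0, "wy": 0, "wz": 0}, {"grip": 3, "tx": 0, "ty": 0, "tz": 0, "wx": 0, "wy": 0, "wz": 0}, {"grip": 3, "tx": 0, "ty": 0, "tz": 0, "wx": 0, "wy": 0, "wz": 0}, {"grip": 3, "tx": 0, "ty": 0, "tz": 0, "wx": 0, "wy": 0, "wz": 0}, {"grip": 3, "tx": 0, "ty": 0, "tz": 0, "wx": 0, "wy": 0, "wz": 0}], "squeeze": 40}}

```text
time_s: 6.15
position: [0.557, -0.2998, 0.0134]
tcp_rot: [[-0.001, 0.993, -0.12], [0.0, -0.12, -0.993], [-1.0, -0.001, -0.0]]
ft_force: [-1.9, 1.2, 0.9]
width: 0.507
```

>>> {"api": "apply_moves", "payload": {"moves": [{"grip": 3, "tx": -1, "ty": 0, "tz": 0, "wx": 0, "wy": 0, "wz": 0}, {"grip": 3, "tx": -3, "ty": 0, "tz": 0, "wx": 0, "wy": 0, "wz": 0}, {"grip": 3, "tx": -5, "ty": 0, "tz": 0, "wx": 0, "wy": 0, "wz": 0}, {"grip": 3, "tx": -5, "ty": 0, "tz": 0, "wx": -5.4, "wy": 0, "wz": 0}, {"grip": 3, "tx": -3, "ty": 0, "tz": 0, "wx": -5.4, "wy": 0, "wz": 0}, {"grip": 3, "tx": 0, "ty": 0.2, "tz": -2, "wx": -5.4, "wy": 0, "wz": 0}, {"grip": 3, "tx": 0, "ty": 0.7, "tz": -5, "wx": 0, "wy": 0, "wz": 0}, {"grip": 3, "tx": 0, "ty": 0.7, "tz": -5, "wx": 0, "wy": 0, "wz": 0}, {"grip": 3, "tx": 0, "ty": 0.7, "tz": -5, "wx": 0, "wy": 0, "wz": 0}, {"grip": 3, "tx": 0, "ty": 0.7, "tz": -5, "wx": 0, "wy": 0, "wz": 0}, {"grip": 3, "tx": 0, "ty": 0.7, "tz": -4, "wx": 0, "wy": 0, "wz": 0}, {"grip": 3, "tx": 0, "ty": 0.3, "tz": -3, "wx": 0, "wy": 0, "wz": 0}]}}

```text
time_s: 7.65
position: [0.5511, -0.0052, 0.1832]
tcp_rot: [[-0.0, 0.987, 0.163], [0.001, 0.163, -0.987], [-1.0, -0.0, -0.001]]
ft_force: [0.8, -0.5, -3.9]
width: 0.505
```

>>> {"api": "apply_moves", "payload": {"moves": [{"grip": 3, "tx": 0, "ty": 0, "tz": 0, "wx": 0, "wy": 0, "wz": 0}, {"grip": 3, "tx": 0, "ty": 0, "tz": 0, "wx": 0, "wy": 0, "wz": 0}, {"grip": 3, "tx": 0, "ty": 0, "tz": 0, "wx": 0, "wy": 0, "wz": 0}]}}

```text
time_s: 8.02
position: [0.5516, -0.008, 0.1834]
tcp_rot: [[-0.0, 0.987, 0.161], [-0.0, 0.161, -0.987], [-1.0, -0.0, 0.0]]
ft_force: [-0.0, 0.6, -4.0]
width: 0.503
```

Run:
```python
from h import *
f=grab_frame('wrist'); pickle.dump(f,open('w2.pkl','wb')); save(f,'w2.png',None,1.25)
g=grab_frame('scene'); save(g,'s2.png')
o=get_obs(); print(o['position'],o['tcp_rot'].round(4),o['time_s'],o['width'])
```

```text
[ 0.55166768 -0.00797139  0.18341535] [[-1.000e-04  9.870e-01  1.609e-01]
 [-0.000e+00  1.609e-01 -9.870e-01]
 [-1.000e+00 -1.000e-04 -0.000e+00]] 8.125 0.5022156605532212
```

View pics/w2.png

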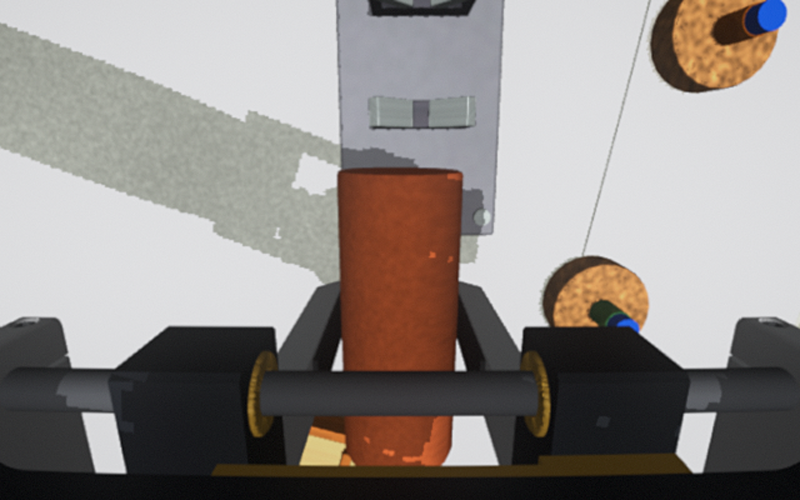

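View pics/s2.png

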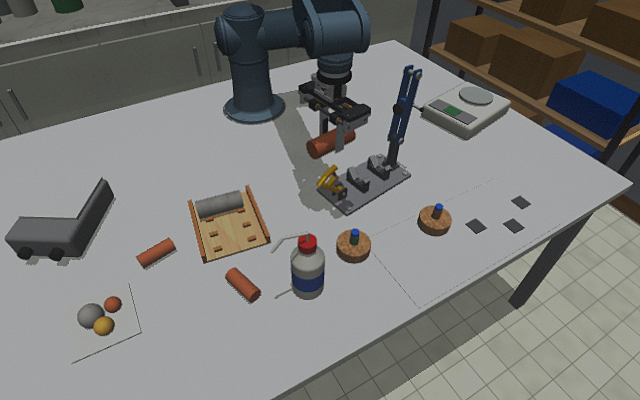

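Run:
```python
from fit import *
f=pickle.load(open('w2.pkl','rb'))
px=np.array([[369,96.5],[474,96],[475,127],[370,128],[494,234]])/1.25
L=[[-.037,-.032,.062],[.037,-.032,.062],[.037,-.052,.062],[-.037,-.052,.062],[.065,-.141,.012]]
r=lambda p:(proj(f,T(p,L))-px).ravel()
s=least_squares(r,[.5478,.1248,.163]); print(s.x.round(4),r(s.x).round(1))
tc=np.array([[288,98],[682,40],[707,232],[305,295]])/3.8+[100,190]
Lc=[[.065,.121,.012],[.065,-.141,.012],[-.065,-.141,.012],[-.065,.121,.012]]
r2=lambda p:np.r_[r(p),(proj(ft,T(p,Lc))-tc).ravel()]
s=least_squares(r2,[.5478,.1248,.163]); print(s.x.round(4),r2(s.x).round(1))
```

```text
[0.5464 0.1254 0.176 ] [-0.9  0.6  1.5 -0.1  0.1 -0.8 -1.  -0.4  0.3  1.1]
[0.5468 0.1254 0.1689] [-0.6  0.4  1.8  0.3  0.2 -0.4 -0.9 -0.6 -0.2  1.6 -1.4  0.4 -0.4 -0.9
  0.5  0.3 -1.   1.2]
```

>>> {"api": "apply_moves", "payload": {"moves": [{"grip": 3, "tx": 0, "ty": 0.4, "tz": -3.3, "wx": -0.3, "wy": 0, "wz": 0}, {"grip": 3, "tx": 0, "ty": 0.4, "tz": -3.3, "wx": 0, "wy": 0, "wz": 0}, {"grip": 3, "tx": 0, "ty": 0.5, "tz": -3.3, "wx": 0, "wy": 0, "wz": 0}, {"grip": 3, "tx": 0, "ty": 0.45, "tz": -3.3, "wx": 0, "wy": 0, "wz": 0}, {"grip": 3, "tx": 2, "ty": 0, "tz": 0, "wx": 0, "wy": 0, "wz": 0}, {"grip": 3, "tx": 3, "ty": 0, "tz": 0, "wx": 0, "wy": 0, "wz": 0}, {"grip": 3, "tx": 2, "ty": 0, "tz": 0, "wx": 0, "wy": 0, "wz": 0}, {"grip": 3, "tx": 2, "ty": 0, "tz": 0, "wx": 0, "wy": 0, "wz": 0}, {"grip": 3, "tx": 0, "ty": 0, "tz": 0, "wx": 0, "wy": 0, "wz": 0}, {"grip": 3, "tx": 0, "ty": 0, "tz": 0, "wx": 0, "wy": 0, "wz": 0}]}}

```text
time_s: 9.38
position: [0.5475, 0.1253, 0.0939]
tcp_rot: [[0.001, 0.986, 0.166], [-0.0, 0.166, -0.986], [-1.0, 0.001, 0.0]]
ft_force: [-0.3, 0.4, -3.5]
width: 0.498
```

Run:
```python
from h import *
f=grab_frame('wrist'); pickle.dump(f,open('w3.pkl','wb')); save(f,'w3.png',None,1.25)
g=grab_frame('scene'); save(g,'s3.png',(290,50,450,230),3.3)
```

```text
(no output)
```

View pics/w3.png

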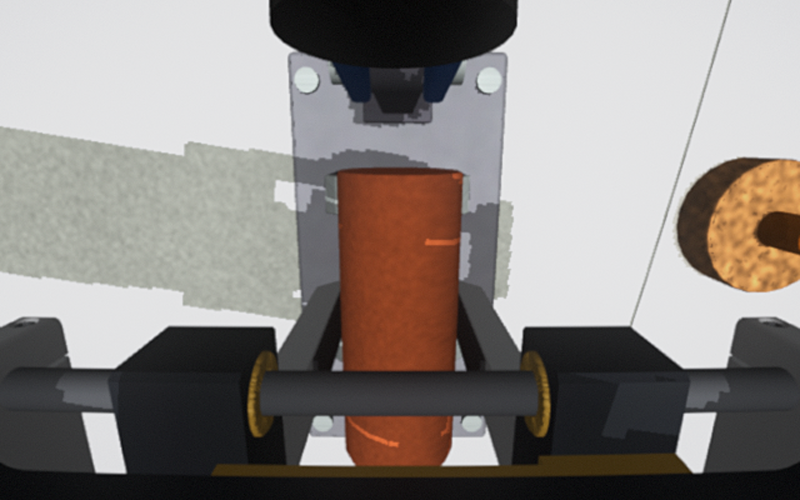

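View pics/s3.png

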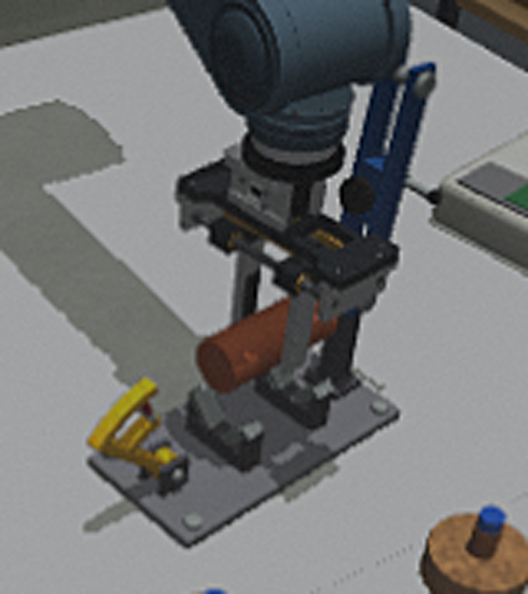

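>>> {"api": "apply_moves", "payload": {"moves": [{"grip": 3, "tx": 1.5, "ty": 0, "tz": 0, "wx": 0, "wy": 0, "wz": 0}, {"grip": 3, "tx": 1.5, "ty": 0, "tz": 0, "wx": 0, "wy": 0, "wz": 0}, {"grip": 3, "tx": 0.8, "ty": 0, "tz": 0, "wx": 0, "wy": 0, "wz": 0}, {"grip": 3, "tx": 0.5, "ty": 0, "tz": 0, "wx": 0, "wy": 0, "wz": 0}, {"grip": 3, "tx": 0.3, "ty": 0, "tz": 0, "wx": 0, "wy": 0, "wz": 0}, {"grip": 3, "tx": 0, "ty": 0, "tz": 0, "wx": 0, "wy": 0, "wz": 0}, {"grip": 3, "tx": 0, "ty": 0, "tz": 0, "wx": 0, "wy": 0, "wz": 0}]}}

```text
time_s: 10.35
position: [0.5473, 0.1259, 0.0479]
tcp_rot: [[0.001, 0.986, 0.167], [0.0, 0.167, -0.986], [-1.0, 0.001, 0.0]]
ft_force: [-1.1, 0.3, -3.9]
width: 0.501
```

Still hanging freely (about 4 N). Down in small steps.

>>> {"api": "apply_moves", "payload": {"moves": [{"grip": 3, "tx": 0.15, "ty": 0, "tz": 0, "wx": 0, "wy": 0, "wz": 0}, {"grip": 3, "tx": 0.1, "ty": 0, "tz": 0, "wx": 0, "wy": 0, "wz": 0}, {"grip": 3, "tx": 0, "ty": 0, "tz": 0, "wx": 0, "wy": 0, "wz": 0}]}}

```text
time_s: 10.72
position: [0.5472, 0.1259, 0.0459]
tcp_rot: [[0.0, 0.986, 0.167], [-0.0, 0.167, -0.986], [-1.0, 0.0, 0.0]]
ft_force: [-3.8, -1.0, 5.8]
width: 0.507
```

>>> {"api": "apply_moves", "payload": {"moves": [{"grip": 3, "tx": 0, "ty": -0.05, "tz": 0, "wx": 0, "wy": 0, "wz": 0}, {"grip": 3, "tx": 0, "ty": 0, "tz": 0, "wx": 0, "wy": 0, "wz": 0}, {"grip": 5.5, "tx": 0, "ty": 0, "tz": 0, "wx": 0, "wy": 0, "wz": 0}, {"grip": 6.5, "tx": 0, "ty": 0, "tz": 0, "wx": 0, "wy": 0, "wz": 0}, {"grip": 8, "tx": 0, "ty": 0, "tz": 0, "wx": 0, "wy": 0, "wz": 0}, {"grip": 8, "tx": 0, "ty": 0, "tz": 0, "wx": 0, "wy": 0, "wz": 0}, {"grip": 8, "tx": 0, "ty": 0, "tz": 0, "wx": 0, "wy": 0, "wz": 0}, {"grip": 8, "tx": 0, "ty": 0, "tz": 0, "wx": 0, "wy": 0, "wz": 0}], "squeeze": 8}}

```text
time_s: 11.72
position: [0.5465, 0.1258, 0.0449]
tcp_rot: [[0.0, 0.986, 0.167], [0.0, 0.167, -0.986], [-1.0, 0.0, -0.0]]
ft_force: [-0.0, 0.2, 0.6]
width: 0.854
```

Run:
```python
from h import *
f=grab_frame('wrist'); pickle.dump(f,open('w4.pkl','wb')); save(f,'w4.png',None,1.25)
g=grab_frame('scene'); save(g,'s4.png',(290,50,450,230),3.3)
```

View pics/w4.png

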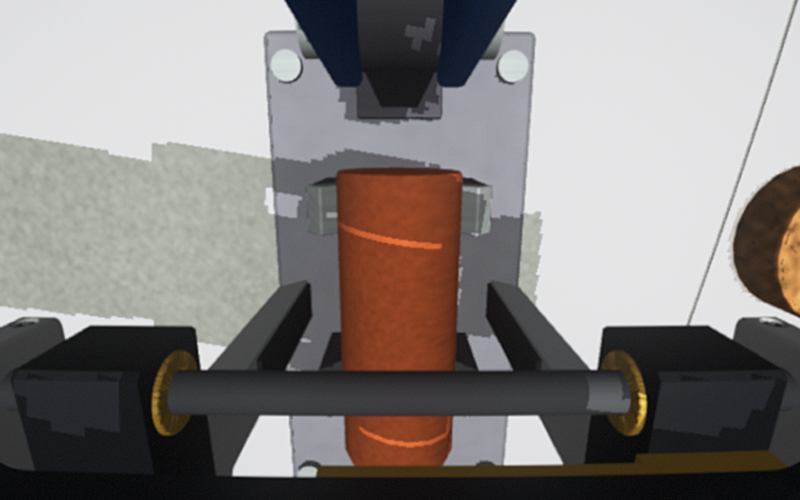

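View pics/s4.png

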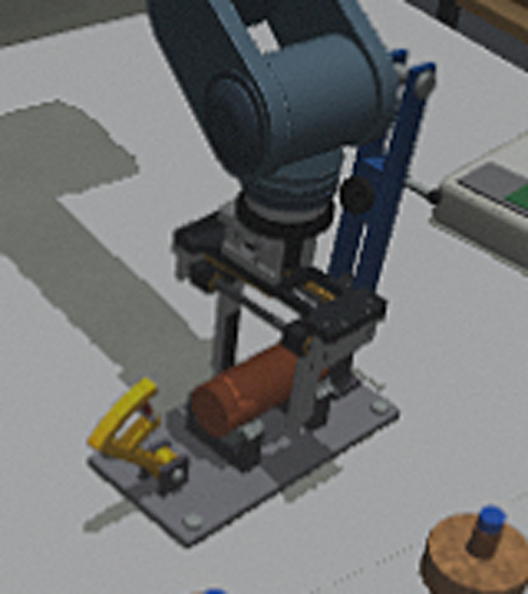

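>>> {"api": "apply_moves", "payload": {"moves": [{"grip": 8, "tx": -2, "ty": 0, "tz": 0, "wx": 0, "wy": 0, "wz": 0}, {"grip": 8, "tx": -4, "ty": 0, "tz": 0, "wx": 0, "wy": 0, "wz": 0}, {"grip": 8, "tx": -6, "ty": 0, "tz": 0, "wx": 0, "wy": 0, "wz": 0}, {"grip": 1.4, "tx": -6, "ty": 0, "tz": 0, "wx": 0, "wy": 0, "wz": 0}, {"grip": 1.4, "tx": -6, "ty": 0, "tz": 0, "wx": 0, "wy": 0, "wz": 0}, {"grip": 1.4, "tx": -6, "ty": 0, "tz": 0, "wx": 0, "wy": 0, "wz": 0}, {"grip": 1.4, "tx": -5.5, "ty": 0, "tz": 0, "wx": 0, "wy": 0, "wz": 0}, {"grip": 1.4, "tx": 0, "ty": 0, "tz": 0, "wx": 0, "wy": 0, "wz": 0}, {"grip": 1.4, "tx": 0, "ty": 0, "tz": 0, "wx": 0, "wy": 0, "wz": 0}]}}

```text
time_s: 12.95
position: [0.546, 0.1258, 0.4]
tcp_rot: [[-0.0, 0.986, 0.167], [-0.0, 0.167, -0.986], [-1.0, -0.0, 0.0]]
ft_force: [0.6, 0.9, -1.2]
width: 0.249
```

Run:
```python
from core import *
f=grab_frame('wrist'); pickle.dump(f,open('w5.pkl','wb')); save(f,'w5.png',None,1.25)
m=models.masks_of(f,'core_red_center')
m=[d for d in m if d['conf']>.3]; 
for d in m: print(d['conf'],d['position'],d['pixels'].sum())
d=max(m,key=lambda d:d['pixels'].sum())
x,c=fitc([(f,d['pixels'])],[.547,.1255,1.739],.064); print(x,c)
g=grab_frame('scene'); pickle.dump(g,open('s5.pkl','wb')); save(g,'s5.png',(290,0,450,220),2.7)
```

```text
0.67 [317.6, 161.1] 2352
[0.54736268 0.12471525 1.72745819] 0.06696428571428571
```

View pics/w5.png

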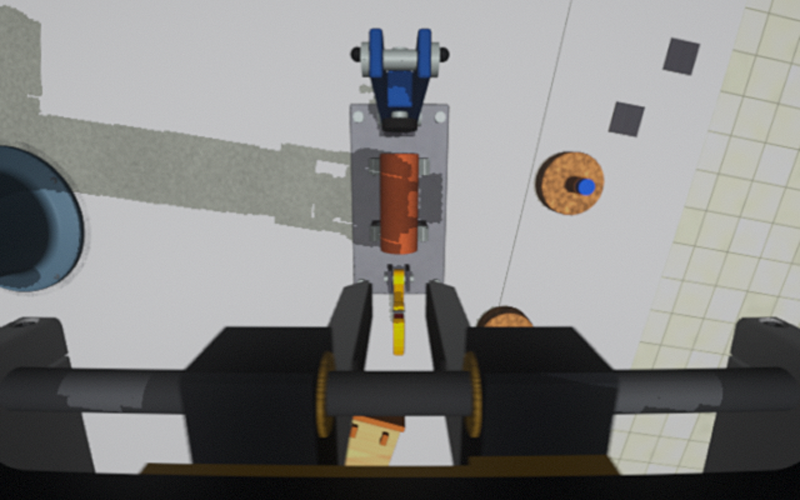

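View pics/s5.png

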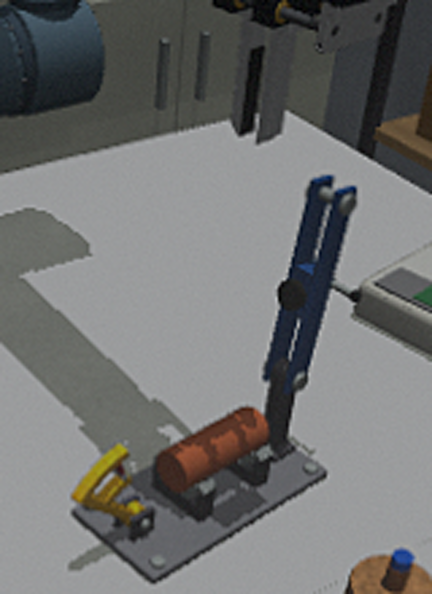

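Run:
```python
from fit import *
f=pickle.load(open('w5.pkl','rb')); c=(.547,.1255,.166)
for th in (1.6,1.65,1.7,1.75,1.8): 
    P=T(c,[[0,.098-.194*np.cos(th),.116+.194*np.sin(th)]]); print(th,proj(f,P)*1.25)
```

```text
1.6 [[399.18066313  86.2058133 ]]
1.65 [[399.22009733  69.53514291]]
1.7 [[399.25846258  52.92740473]]
1.75 [[399.29541892  36.52535428]]
1.8 [[399.33064476  20.46999289]]
```

>>> {"api": "apply_moves", "payload": {"moves": [{"grip": 1.4, "tx": 0, "ty": 0, "tz": -4, "wx": 0, "wy": 0, "wz": 0}, {"grip": 1.4, "tx": 0, "ty": 0, "tz": -5, "wx": 0, "wy": 0, "wz": 0}, {"grip": 1.4, "tx": 0, "ty": 0, "tz": -5, "wx": 0, "wy": 0, "wz": 0}, {"grip": 1.4, "tx": 0, "ty": 0, "tz": -2.5, "wx": 0, "wy": 0, "wz": 0}, {"grip": 1.4, "tx": 0, "ty": 0, "tz": 0, "wx": 0, "wy": 0, "wz": 0}, {"grip": 1.4, "tx": 3, "ty": 0, "tz": 0, "wx": 0, "wy": 0, "wz": 0}, {"grip": 1.4, "tx": 4, "ty": 0, "tz": 0, "wx": 0, "wy": 0, "wz": 0}, {"grip": 1.4, "tx": 4.5, "ty": 0, "tz": 0, "wx": 0, "wy": 0, "wz": 0}, {"grip": 1.4, "tx": 0, "ty": 0, "tz": 0, "wx": 0, "wy": 0, "wz": 0}, {"grip": 1.4, "tx": 0, "ty": 0, "tz": 0, "wx": 0, "wy": 0, "wz": 0}]}}

```text
time_s: 14.35
position: [0.5197, 0.2881, 0.2866]
tcp_rot: [[0.002, 0.986, 0.167], [0.0, 0.167, -0.986], [-1.0, 0.002, -0.0]]
ft_force: [0.2, 0.5, -0.7]
width: 0.149
```

Run:
```python
from h import *
o=get_obs(); P=o['position'];R=o['tcp_rot']
d=P-np.array([.547,.1255,0]); a=.166
print('local',d[0]*np.cos(a)+d[1]*np.sin(a),-d[0]*np.sin(a)+d[1]*np.cos(a),P[2],o['ft_force'],o['width'],o['time_s'])
g=grab_frame('scene'); save(g,'s6.png',(330,0,480,200),3)
```

```text
local -4.9904015345398484e-05 0.16486934690306543 0.28664547486737707 [ 0.15578593  0.50762882 -0.69236851] 0.14877922580885194 14.35
```

View pics/s6.png

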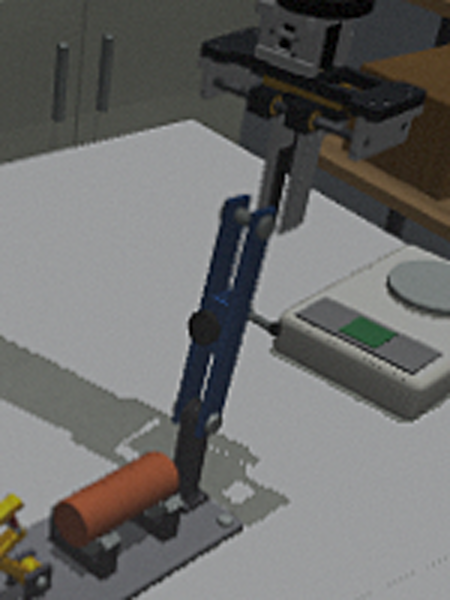

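>>> {"api": "apply_moves", "payload": {"moves": [{"grip": 1.4, "tx": 0.2, "ty": 0, "tz": 2, "wx": 0, "wy": 0, "wz": 0}, {"grip": 1.4, "tx": 0.2, "ty": 0, "tz": 2, "wx": 0, "wy": 0, "wz": 0}, {"grip": 1.4, "tx": 0, "ty": 0, "tz": 1.65, "wx": 0, "wy": 0, "wz": 0}, {"grip": 1.4, "tx": 0, "ty": 0, "tz": 1.65, "wx": 0, "wy": 0, "wz": 0}, {"grip": 1.4, "tx": 0.2, "ty": 0, "tz": 1.65, "wx": 0, "wy": 0, "wz": 0}, {"grip": 1.4, "tx": 0.4, "ty": 0, "tz": 1.6, "wx": 0, "wy": 0, "wz": 0}, {"grip": 1.4, "tx": 0.5, "ty": 0, "tz": 1.55, "wx": 0, "wy": 0, "wz": 0}, {"grip": 1.4, "tx": 0.75, "ty": 0, "tz": 1.5, "wx": 0, "wy": 0, "wz": 0}, {"grip": 1.4, "tx": 0, "ty": 0, "tz": 0, "wx": 0, "wy": 0, "wz": 0}]}}

```text
time_s: 15.52
position: [0.5411, 0.1526, 0.2611]
tcp_rot: [[-0.003, 0.986, 0.166], [-0.002, 0.166, -0.986], [-1.0, -0.003, 0.002]]
ft_force: [-0.3, 0.6, 0.7]
width: 0.148
```

```bash
cat > loc.py <<'E'
from h import *
def loc():
    o=get_obs(); P=o['position']; d=P-np.array([.547,.1255,0]); a=.166
    print('local mm',np.round([1e3*(d[0]*np.cos(a)+d[1]*np.sin(a)),1e3*(-d[0]*np.sin(a)+d[1]*np.cos(a)),1e3*P[2]],1),o['ft_force'].round(1),o['moment'].round(2),o['width'],o['time_s'])
E
python3 - <<'E'
from loc import *
loc(); g=grab_frame('scene'); save(g,'s7.png',(300,0,450,200),3)
E
```

```text
local mm [ -1.4  27.7 261.1] [-0.3  0.6  0.7] [-0.05 -0.11  0.02] 0.14768942483124348 15.525
```

View pics/s7.png

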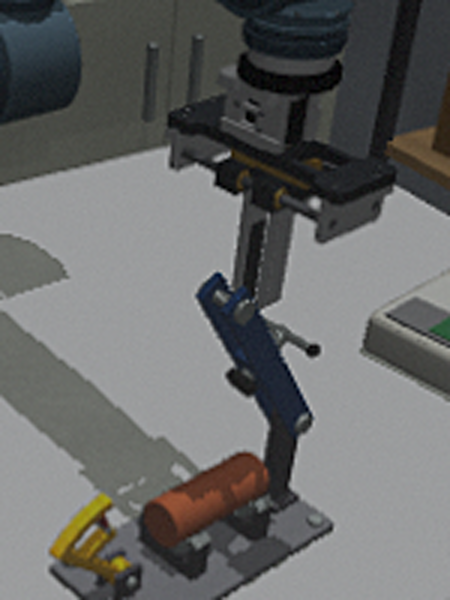

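>>> {"api": "apply_moves", "payload": {"moves": [{"grip": 1.4, "tx": 0.9, "ty": 0, "tz": 1.4, "wx": 0, "wy": 0, "wz": 0}, {"grip": 1.4, "tx": 0.9, "ty": 0, "tz": 1.4, "wx": 0, "wy": 0, "wz": 0}, {"grip": 1.4, "tx": 1.1, "ty": 0, "tz": 1.2, "wx": 0, "wy": 0, "wz": 0}, {"grip": 1.4, "tx": 1.2, "ty": 0, "tz": 1.1, "wx": 0, "wy": 0, "wz": 0}, {"grip": 1.4, "tx": 1.35, "ty": 0, "tz": 1.0, "wx": 0, "wy": 0, "wz": 0}, {"grip": 1.4, "tx": 1.4, "ty": 0, "tz": 0.85, "wx": 0, "wy": 0, "wz": 0}, {"grip": 1.4, "tx": 1.5, "ty": 0, "tz": 0.7, "wx": 0, "wy": 0, "wz": 0}, {"grip": 1.4, "tx": 1.5, "ty": 0, "tz": 0.5, "wx": 0, "wy": 0, "wz": 0}, {"grip": 1.4, "tx": 0, "ty": 0, "tz": 0, "wx": 0, "wy": 0, "wz": 0}]}}

```text
time_s: 16.7
position: [0.5548, 0.0734, 0.1624]
tcp_rot: [[-0.002, 0.986, 0.167], [-0.001, 0.167, -0.986], [-1.0, -0.002, 0.0]]
ft_force: [-0.3, -0.4, -0.2]
width: 0.154
```

Run:
```python
from loc import *
loc(); g=grab_frame('scene'); save(g,'s8.png',(300,40,450,220),3.3)
```

```text
local mm [ -1.  -52.7 162.4] [-0.3 -0.4 -0.2] [-0.02 -0.14  0.03] 0.15379512777496274 16.7
```

View pics/s8.png

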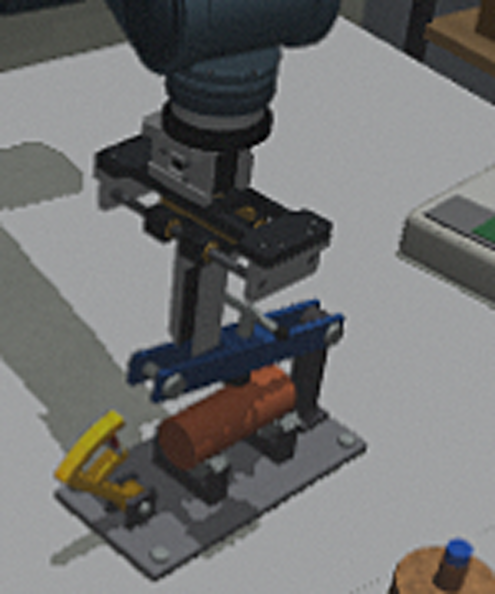

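Clamp at about 0.15–0.2; finish the swing gently, watching force.

>>> {"api": "apply_moves", "payload": {"moves": [{"grip": 1.4, "tx": 0.9, "ty": 0, "tz": 0.2, "wx": 0, "wy": 0, "wz": 0}, {"grip": 1.4, "tx": 0.9, "ty": 0, "tz": 0.2, "wx": 0, "wy": 0, "wz": 0}, {"grip": 1.4, "tx": 0.7, "ty": 0, "tz": 0.1, "wx": 0, "wy": 0, "wz": 0}, {"grip": 1.4, "tx": 0.4, "ty": 0, "tz": 0, "wx": 0, "wy": 0, "wz": 0}, {"grip": 1.4, "tx": 0, "ty": 0, "tz": 0, "wx": 0, "wy": 0, "wz": 0}, {"grip": 1.4, "tx": 0, "ty": 0, "tz": 0, "wx": 0, "wy": 0, "wz": 0}]}}

```text
time_s: 17.5
position: [0.5558, 0.0694, 0.1347]
tcp_rot: [[-0.001, 0.986, 0.167], [0.0, 0.167, -0.986], [-1.0, -0.001, -0.001]]
ft_force: [0.9, 0.2, 0.7]
width: 0.15
```

>>> {"api": "apply_moves", "payload": {"moves": [{"grip": 1.4, "tx": 0.2, "ty": 0, "tz": 0, "wx": 0, "wy": 0, "wz": 0}, {"grip": 1.4, "tx": 0.2, "ty": 0, "tz": 0, "wx": 0, "wy": 0, "wz": 0}, {"grip": 1.4, "tx": 0, "ty": 0, "tz": 0, "wx": 0, "wy": 0, "wz": 0}]}}

```text
time_s: 17.88
position: [0.556, 0.0691, 0.1308]
tcp_rot: [[-0.0, 0.986, 0.167], [0.0, 0.167, -0.986], [-1.0, -0.0, -0.0]]
ft_force: [-0.9, 0.1, 1.4]
width: 0.146
```

>>> {"api": "apply_moves", "payload": {"moves": [{"grip": 1.4, "tx": 0.15, "ty": 0, "tz": 0, "wx": 0, "wy": 0, "wz": 0}, {"grip": 1.4, "tx": 0.1, "ty": 0, "tz": 0, "wx": 0, "wy": 0, "wz": 0}, {"grip": 1.4, "tx": 0, "ty": 0, "tz": 0, "wx": 0, "wy": 0, "wz": 0}]}}

```text
time_s: 18.25
position: [0.5562, 0.069, 0.1292]
tcp_rot: [[0.0, 0.986, 0.167], [-0.0, 0.167, -0.986], [-1.0, 0.0, 0.0]]
ft_force: [-3.0, -0.8, 5.1]
width: 0.152
```

Run:
```python
from loc import *
loc(); g=grab_frame('scene'); pickle.dump(g,open('s9.pkl','wb')); save(g,'s9.png',(300,80,430,220),4)
```

```text
local mm [ -0.2 -57.2 129.2] [-3.  -0.8  5.1] [-0.19  0.3  -0.06] 0.15200830949832514 18.25
```

View pics/s9.png

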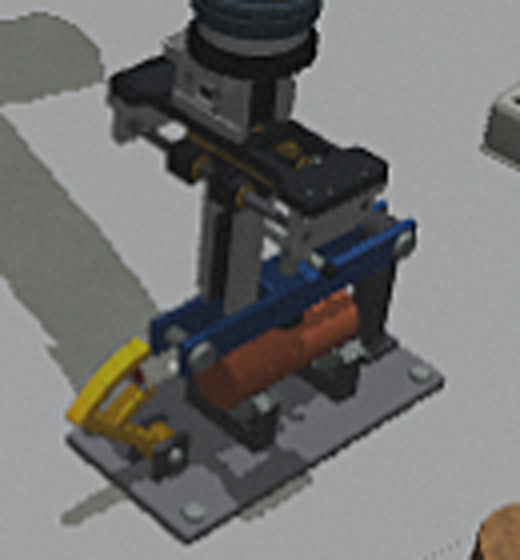

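>>> {"api": "apply_moves", "payload": {"moves": [{"grip": 1.4, "tx": 0.1, "ty": 0, "tz": 0, "wx": 0, "wy": 0, "wz": 0}, {"grip": 1.4, "tx": 0, "ty": 0, "tz": 0, "wx": 0, "wy": 0, "wz": 0}]}}

```text
time_s: 18.55
position: [0.5564, 0.069, 0.129]
tcp_rot: [[0.0, 0.986, 0.167], [-0.0, 0.167, -0.986], [-1.0, 0.0, 0.0]]
ft_force: [-4.8, -1.0, 8.9]
width: 0.147
```

>>> {"api": "apply_moves", "payload": {"moves": [{"grip": 1.4, "tx": -2, "ty": 0, "tz": 0, "wx": 0, "wy": 0, "wz": 0}, {"grip": 1.4, "tx": -4, "ty": 0, "tz": 0, "wx": 0, "wy": 0, "wz": 0}, {"grip": 0, "tx": -5, "ty": 0, "tz": 0, "wx": 0, "wy": 0, "wz": 0}, {"grip": 0, "tx": 0, "ty": 0, "tz": 6, "wx": 0, "wy": 0, "wz": 0}, {"grip": 0, "tx": 0, "ty": 0, "tz": 6, "wx": 0, "wy": 0, "wz": 0}, {"grip": 0, "tx": 0, "ty": 0, "tz": 4.5, "wx": 0, "wy": 0, "wz": 0}, {"grip": 0, "tx": 0, "ty": 0, "tz": 0, "wx": 0, "wy": 0, "wz": 0}, {"grip": 0, "tx": 0, "ty": 0, "tz": 0, "wx": 0, "wy": 0, "wz": 0}]}}

```text
time_s: 19.55
position: [0.5835, -0.0929, 0.237]
tcp_rot: [[-0.001, 0.986, 0.167], [0.001, 0.167, -0.986], [-1.0, -0.001, -0.001]]
ft_force: [0.2, -0.3, 0.2]
width: 0.003
```

Run:
```python
from loc import *
from fit import T
loc(); c=(.547,.1255,.166)
def ann(f,name,crop,s):
    im=f['pixels'][crop[1]:crop[3],crop[0]:crop[2],::-1]; im=cv2.resize(im,None,fx=s,fy=s,interpolation=cv2.INTER_CUBIC)
    for th,col in ((0,(0,255,0)),(.05,(0,0,255))):
        for x in (-.018,.018):
            p=proj(f,T(c,[[x,.098-.194*np.cos(th),.116+.194*np.sin(th)],[x,.098,.116]])); 
            for q in p: cv2.circle(im,tuple(int(v) for v in (q-crop[:2])*s+s/2),2,col,-1)
    cv2.imwrite('pics/'+name,im)
g=grab_frame('scene'); pickle.dump(g,open('s10.pkl','wb')); ann(g,'s10.png',(300,110,420,220),5)
w=grab_frame('wrist'); pickle.dump(w,open('w10.pkl','wb')); save(w,'w10.png',None,1.25)
```

```text
local mm [-1.000e-01 -2.215e+02  2.370e+02] [ 0.2 -0.3  0.2] [-0.04 -0.12  0.07] 0.002874508962870164 19.55
```

View pics/s10.png

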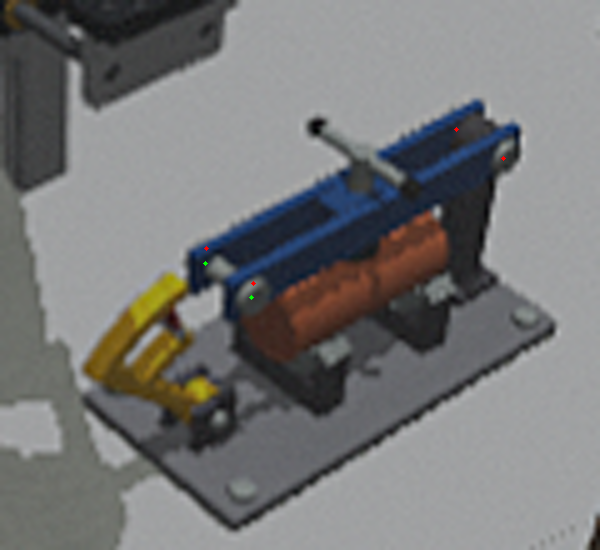

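View pics/w10.png

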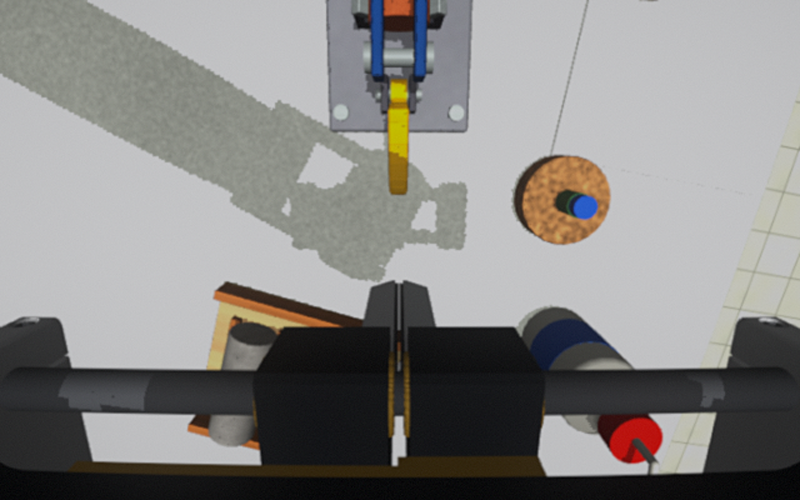

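>>> {"api": "apply_moves", "payload": {"moves": [{"grip": 0, "tx": 4, "ty": 0, "tz": 0, "wx": 0, "wy": 0, "wz": 0}, {"grip": 0, "tx": 5, "ty": 0, "tz": 0, "wx": 0, "wy": 0, "wz": 0}, {"grip": 0, "tx": 4.5, "ty": 0, "tz": 0, "wx": 0, "wy": 0, "wz": 0}, {"grip": 0, "tx": 2.2, "ty": 0, "tz": 0, "wx": 0, "wy": 0, "wz": 0}, {"grip": 0, "tx": 0, "ty": 0, "tz": -1, "wx": 0, "wy": 0, "wz": 0}, {"grip": 0, "tx": 0, "ty": 0, "tz": -1.5, "wx": 0, "wy": 0, "wz": 0}, {"grip": 0, "tx": 0, "ty": 0, "tz": -1.5, "wx": 0, "wy": 0, "wz": 0}, {"grip": 0, "tx": 0, "ty": 0, "tz": -1, "wx": 0, "wy": 0, "wz": 0}, {"grip": 0, "tx": 0, "ty": 0, "tz": 0, "wx": 0, "wy": 0, "wz": 0}]}}

```text
time_s: 20.78
position: [0.58, -0.0457, 0.0861]
tcp_rot: [[0.012, 0.986, 0.169], [-0.006, 0.169, -0.986], [-1.0, 0.011, 0.008]]
ft_force: [3.8, -7.2, 5.9]
width: 0.004
```

Run:
```python
from loc import *
loc(); g=grab_frame('scene'); save(g,'s11.png',(290,110,420,220),5)
```

```text
local mm [   4.2 -174.3   86.1] [ 3.8 -7.2  5.9] [-1.05 -0.58  0.06] 0.003729782679222138 20.775
```

View pics/s11.png

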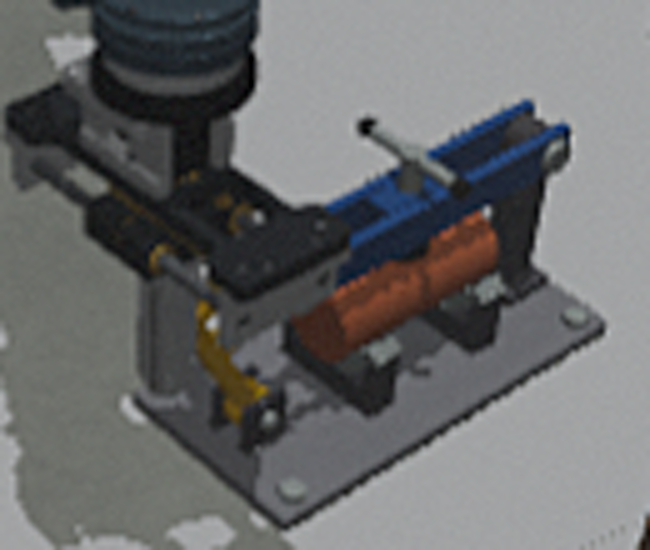

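>>> {"api": "apply_moves", "payload": {"moves": [{"grip": 0, "tx": 0, "ty": 0, "tz": 0, "wx": 0, "wy": 0, "wz": 0}, {"grip": 0, "tx": 0, "ty": 0, "tz": 0, "wx": 0, "wy": 0, "wz": 0}]}}

```text
time_s: 21.08
position: [0.5796, -0.0457, 0.0855]
tcp_rot: [[0.011, 0.986, 0.169], [-0.006, 0.169, -0.986], [-1.0, 0.01, 0.007]]
ft_force: [2.5, -7.2, 5.3]
width: 0.003
```

Run:
```python
from loc import *
loc(); g=grab_frame('wrist'); save(g,'w12.png',None,1.25)
g=grab_frame('top'); save(g,'t12.png',(180,180,320,280),5)
```

```text
local mm [   3.8 -174.3   85.5] [ 2.5 -7.2  5.3] [-1.07 -0.6  -0.03] 0.0032508540442601876 21.075
```

View pics/w12.png

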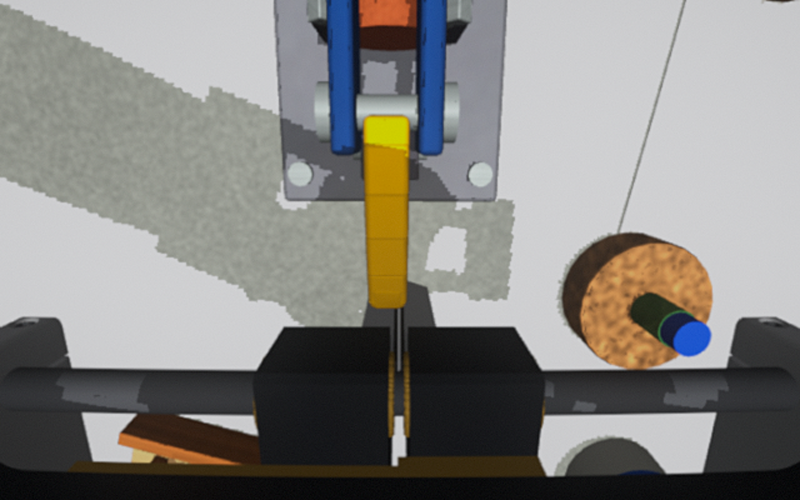

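View pics/t12.png

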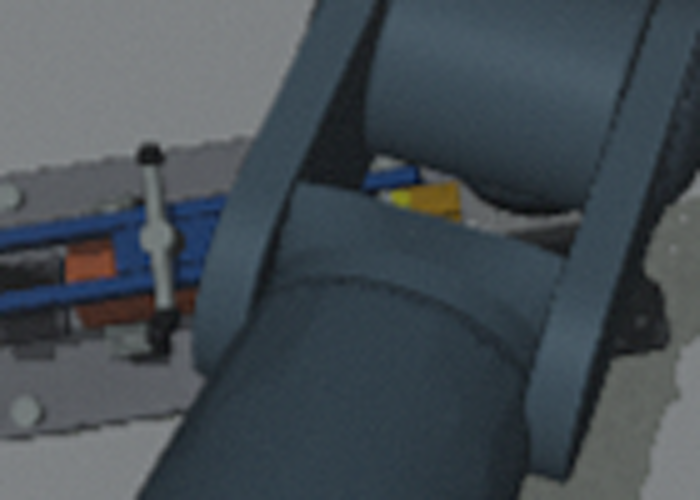

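>>> {"api": "apply_moves", "payload": {"moves": [{"grip": 0, "tx": 0, "ty": -0.4, "tz": -0.3, "wx": 0, "wy": 0, "wz": 0}, {"grip": 0, "tx": 0, "ty": 0, "tz": -0.6, "wx": 0, "wy": 0, "wz": 0}, {"grip": 0, "tx": 0, "ty": 0, "tz": -0.6, "wx": 0, "wy": 0, "wz": 0}, {"grip": 0, "tx": 0, "ty": 0, "tz": -0.6, "wx": 0, "wy": 0, "wz": 0}, {"grip": 0, "tx": 0, "ty": 0, "tz": 0, "wx": 0, "wy": 0, "wz": 0}]}}

```text
time_s: 21.8
position: [0.5719, -0.0255, 0.0855]
tcp_rot: [[0.01, 0.986, 0.169], [-0.005, 0.169, -0.986], [-1.0, 0.009, 0.007]]
ft_force: [1.9, -6.9, 4.5]
width: 0.005
```

Run:
```python
from loc import *
loc(); g=grab_frame('wrist'); save(g,'w13.png',(150,0,500,330),1.7)
g=grab_frame('scene'); save(g,'s13.png',(290,110,420,220),5)
```

```text
local mm [  -0.4 -153.    85.5] [ 1.9 -6.9  4.5] [-1.02 -0.38 -0.02] 0.004513493183976101 21.8
```

View pics/w13.png

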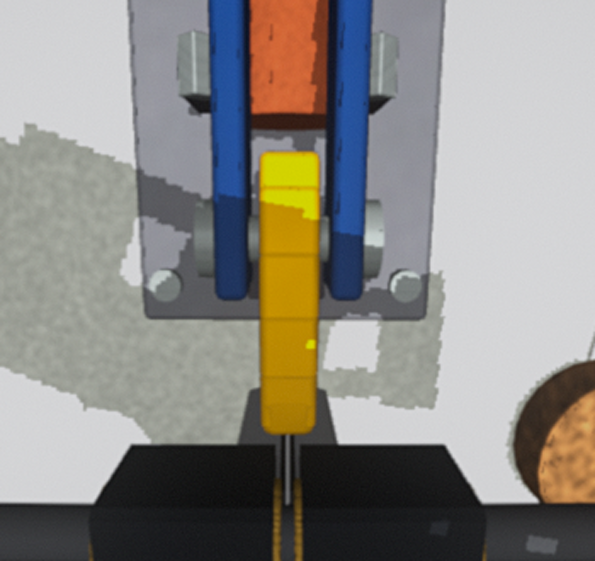

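View pics/s13.png

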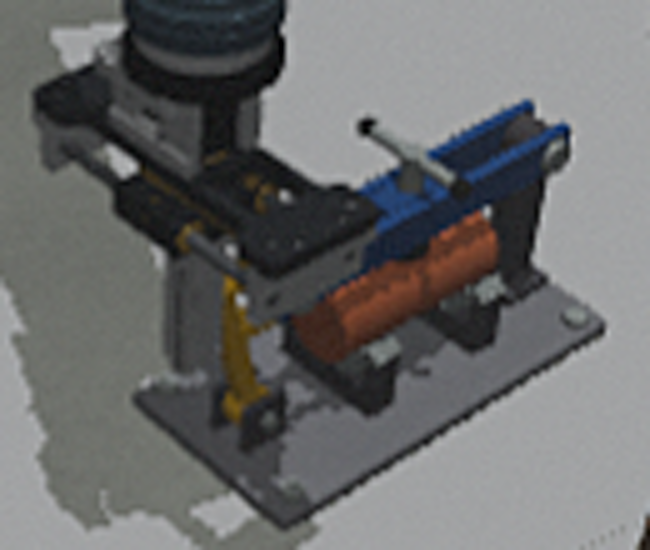

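>>> {"api": "apply_moves", "payload": {"moves": [{"grip": 0, "tx": 0, "ty": 0, "tz": -0.6, "wx": 0, "wy": 0, "wz": 0}, {"grip": 0, "tx": 0, "ty": 0, "tz": -0.6, "wx": 0, "wy": 0, "wz": 0}, {"grip": 0, "tx": 0, "ty": 0, "tz": -0.6, "wx": 0, "wy": 0, "wz": 0}, {"grip": 0, "tx": 0, "ty": 0, "tz": -0.5, "wx": 0, "wy": 0, "wz": 0}, {"grip": 0, "tx": 0, "ty": 0, "tz": 0, "wx": 0, "wy": 0, "wz": 0}]}}

```text
time_s: 22.52
position: [0.5641, -0.0007, 0.0811]
tcp_rot: [[0.001, 0.986, 0.168], [0.0, 0.168, -0.986], [-1.0, 0.001, -0.0]]
ft_force: [0.3, 0.5, 0.8]
width: 0.006
```

Run:
```python
from loc import *
loc()
```

```text
local mm [  -3.9 -127.3   81.1] [0.3 0.5 0.8] [-0.09 -0.12 -0.01] 0.005912612823279237 22.525
```

>>> {"api": "apply_moves", "payload": {"moves": [{"grip": 0, "tx": 0, "ty": 0.3, "tz": -0.2, "wx": 0, "wy": 0, "wz": 0}, {"grip": 0, "tx": 0, "ty": 0, "tz": -0.2, "wx": 0, "wy": 0, "wz": 0}, {"grip": 0, "tx": 0, "ty": 0, "tz": -0.1, "wx": 0, "wy": 0, "wz": 0}, {"grip": 0, "tx": 0, "ty": 0, "tz": 0, "wx": 0, "wy": 0, "wz": 0}]}}

```text
time_s: 23.02
position: [0.5659, 0.0032, 0.0802]
tcp_rot: [[-0.001, 0.986, 0.167], [-0.001, 0.167, -0.986], [-1.0, -0.001, 0.001]]
ft_force: [0.2, -4.3, 0.8]
width: 0.006
```

Run:
```python
from loc import *
loc(); g=grab_frame('wrist'); save(g,'w14.png',(150,0,500,330),1.7)
g=grab_frame('scene'); save(g,'s14.png',(290,110,420,220),5)
```

```text
local mm [  -1.5 -123.8   80.2] [ 0.2 -4.3  0.8] [-1.03  0.09  0.  ] 0.005843047159145836 23.025
```

View pics/w14.png

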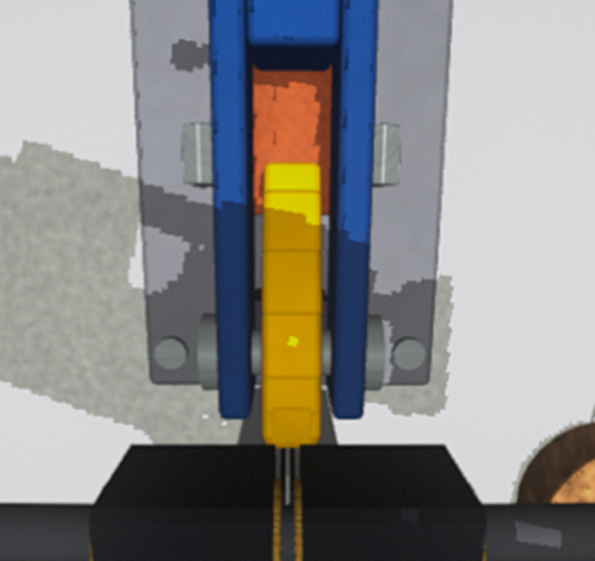

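View pics/s14.png

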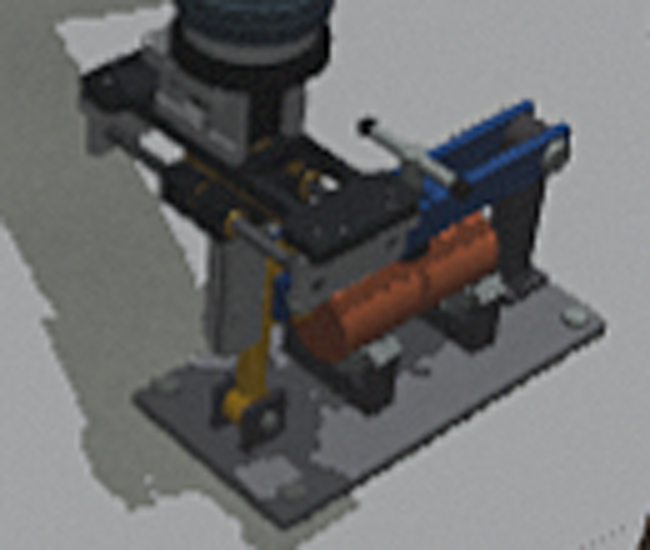

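>>> {"api": "apply_moves", "payload": {"moves": [{"grip": 0, "tx": 0, "ty": 0, "tz": -0.2, "wx": 0, "wy": 0, "wz": 0}, {"grip": 0, "tx": 0, "ty": 0, "tz": -0.2, "wx": 0, "wy": 0, "wz": 0}, {"grip": 0, "tx": 0, "ty": 0, "tz": 0, "wx": 0, "wy": 0, "wz": 0}, {"grip": 0, "tx": 0, "ty": 0, "tz": 0, "wx": 0, "wy": 0, "wz": 0}]}}

```text
time_s: 23.62
position: [0.5659, 0.0035, 0.0803]
tcp_rot: [[0.001, 0.986, 0.168], [-0.008, 0.168, -0.986], [-1.0, -0.001, 0.008]]
ft_force: [0.4, -17.1, -1.0]
width: 0.003
```

Run:
```python
from loc import *
loc()
```

```text
local mm [  -1.5 -123.4   80.3] [  0.4 -17.1  -1. ] [-3.36 -0.21  0.03] 0.0026315217006792264 23.625
```

>>> {"api": "apply_moves", "payload": {"moves": [{"grip": 0, "tx": 0, "ty": 0, "tz": 2, "wx": 0, "wy": 0, "wz": 0}, {"grip": 0, "tx": 0, "ty": 0, "tz": 5, "wx": 0, "wy": 0, "wz": 0}, {"grip": 0, "tx": -4, "ty": 0, "tz": 2, "wx": 0, "wy": 0, "wz": 0}, {"grip": 0, "tx": -5, "ty": 0, "tz": 0, "wx": 0, "wy": 0, "wz": 0}, {"grip": 0, "tx": -5, "ty": 0, "tz": 0, "wx": 0, "wy": 0, "wz": 0}, {"grip": 0, "tx": -5, "ty": -4, "tz": 3, "wx": 0, "wy": 0, "wz": 0}, {"grip": 0, "tx": -3, "ty": -5, "tz": 3, "wx": 0, "wy": 0, "wz": 0}, {"grip": 0, "tx": 0, "ty": -5, "tz": 0, "wx": 0, "wy": 0, "wz": 0}, {"grip": 0, "tx": 0, "ty": 0, "tz": 0, "wx": 0, "wy": 0, "wz": 0}, {"grip": 0, "tx": 0, "ty": 0, "tz": 0, "wx": 0, "wy": 0, "wz": 0}]}}

```text
time_s: 24.88
position: [0.459, -0.1573, 0.2931]
tcp_rot: [[0.001, 0.986, 0.167], [0.001, 0.167, -0.986], [-1.0, 0.001, -0.001]]
ft_force: [0.6, -0.2, 0.5]
width: 0.005
```

Run:
```python
from loc import *
loc(); g=grab_frame('scene'); pickle.dump(g,open('s15.pkl','wb')); save(g,'s15.png',(300,100,420,220),5)
print(models.find_in(g,'latch')[:3],models.find_in(g,'core_red_center')[:2])
t=grab_frame('top'); pickle.dump(t,open('t15.pkl','wb')); save(t,'t15.png')
w=grab_frame('wrist'); save(w,'w15.png',None,1.25)
```

```text
local mm [-133.5 -264.4  293.1] [ 0.6 -0.2  0.5] [-0.06 -0.08 -0.01] 0.004626072570779717 24.875
[] [{'position': [156.4, 253.7], 'conf': 0.74}, {'position': [244.0, 283.8], 'conf': 0.59}]
```

View pics/s15.png

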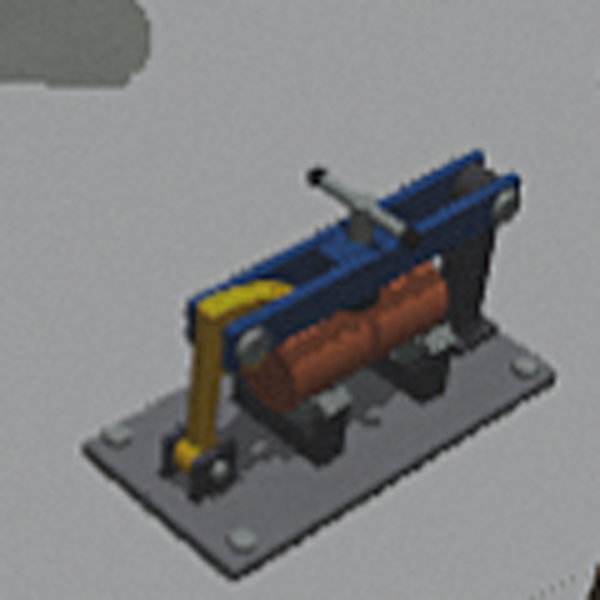

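View pics/t15.png

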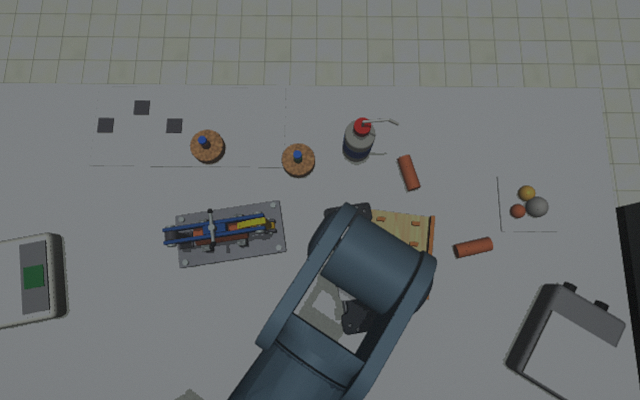

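View pics/w15.png

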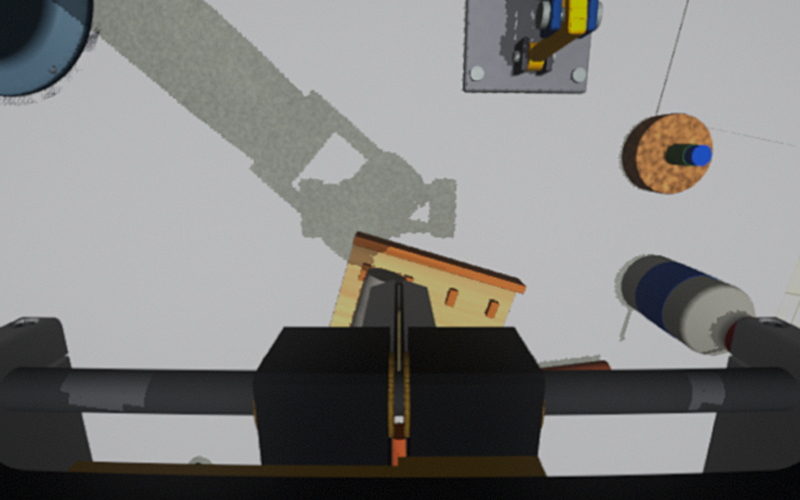

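Run:
```python
from fit import *
g=pickle.load(open('s15.pkl','rb')); c=(.547,.1255,.166)
crop=(325,145,375,205); s=10
for n in (0,1):
    im=cv2.resize(g['pixels'][crop[1]:crop[3],crop[0]:crop[2],::-1],None,fx=s,fy=s,interpolation=cv2.INTER_CUBIC)
    if n==0: A=im; continue
    for th,col in ((0,(0,255,0)),(.15,(0,0,255))):
        H=lambda x,u,v:[x,-.110-u*np.sin(th)-v*np.cos(th),.031+u*np.cos(th)-v*np.sin(th)]
        q=(proj(g,T(c,[H(.007,0,.007),H(.007,.106,.007),H(-.007,.106,.007)]))-crop[:2]+.5)*s
        cv2.polylines(im,[q.astype(np.int32)],False,col,1)
    im=np.hstack([A[:, :390],im[:,:390]]); cv2.imwrite('pics/hk.png',im)
```

```text
(no output)
```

View pics/hk.png

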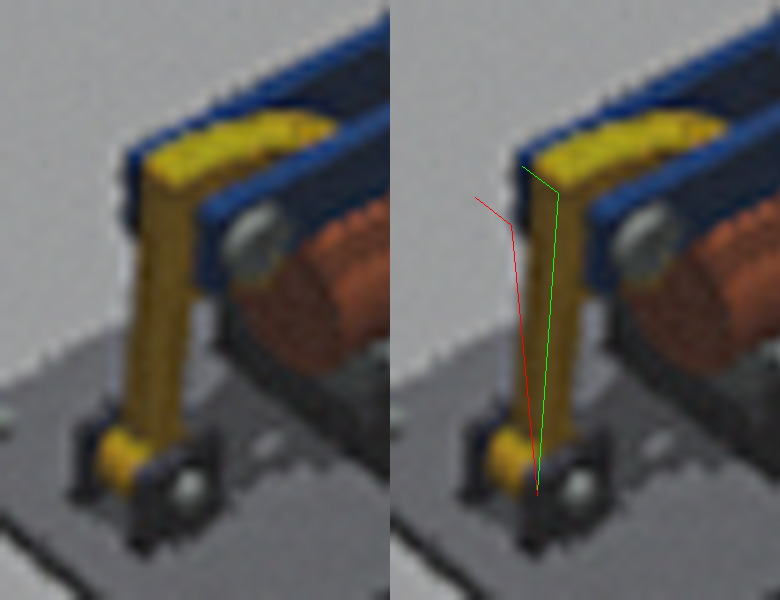

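Run:
```python
from loc import *
loc(); print(env.finish_job())
```

```text
local mm [-133.3 -264.3  292.9] [1.1 0.4 0.2] [-0.01 -0.1   0.01] 0.004192722618147514 25.125
the job is handed in; nothing more can be done
None
```

I finished the job and handed it in at about 25 s: the red core is in the cradle, the clamp is down on it, and the hook is home on the pin. The latch itself was never seen shut, because the hook and clamp bars hide it.

- **Core:** I lowered it until it touched the V rests, then let go. A silhouette fit put it within about 1 mm of the seat, and its axis within about 0.01 rad of the cradle's.
- **Clamp:** I swung it down until it stopped, at about 9 N. Its angle measures about 0 in the scene picture.
- **Hook:** I pushed it upright. The force fell to zero near the end, then met a hard stop at 17 N. Its outline fits an angle of about 0, readable to about 0.04 rad.
- **Latch:** The network did not find it in the last picture. That it shut is inferred from the force drop, the hard stop and the hook angle. I did not tug the hook to test it.
- **Other objects:** The wash bottle and both cork stands look unmoved in the last top picture. The arm hid the grey core there; it still lay in its lane in the last wrist picture. At hand-in the gripper was clear of everything.
- **One oddity:** The tool went about 4 mm sideways while pushing the hook, which looked like the arm giving under load, and I corrected it.

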